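Put the napkin rings away in their glazed case

TASK

Put every napkin ring that is standing out on the sideboard away in the open case: slide each one fully down over a free peg that fits it snugly, the large rings on the thick pegs and the small ones on the thin pegs. When all are on, lower the glazed lid gently until it is fully shut, and then slide its bolt fully home into the keeper. Do not knock or push about the bowl, glasses and mug.

Things in the scene. Friction and masses are not known exactly. Their poses are not given: they have to be found in the camera images.
- case: Fixed napkin-ring case: dark wooden board 270 (x) x 170 (y) x 20 mm with six light-wood pegs: three thick ones in a row nearer the hinge, three thin ones in a row nearer the free side, 28 mm tall, tapering 5 mm over the last 7 mm. Origin: centre of the board's underside, on the table. z up, y to the hinge side (about the robot's left), x along the hinge (about away from the robot).
- keeper (a point): Keeper of the bolt: a brass eye on the case's free (-y) side at case x = +75, y = -99 mm; two thin uprights, 14 mm clear between, rising to 97 mm above the table. This point: in the eye's middle, 81 mm above the table.
- thick0 (a point): Foot of thick peg 0 (34 mm diameter, 28 mm tall): its centre on the board's top, 20 mm above the table, at case x = -85, y = +37 mm. Fits the large rings.
- thin0 (a point): Foot of thin peg 0 (22 mm diameter, 28 mm tall): its centre on the board's top, 20 mm above the table, at case x = -85, y = -38 mm. Fits the small rings.
- thick1 (a point): Foot of thick peg 1 (34 mm diameter, 28 mm tall): its centre on the board's top, 20 mm above the table, at case x = 0, y = +37 mm. Fits the large rings.
- thin1 (a point): Foot of thin peg 1 (22 mm diameter, 28 mm tall): its centre on the board's top, 20 mm above the table, at case x = 0, y = -38 mm. Fits the small rings.
- thick2 (a point): Foot of thick peg 2 (34 mm diameter, 28 mm tall): its centre on the board's top, 20 mm above the table, at case x = +85, y = +37 mm. Fits the large rings.
- thin2 (a point): Foot of thin peg 2 (22 mm diameter, 28 mm tall): its centre on the board's top, 20 mm above the table, at case x = +85, y = -38 mm. Fits the small rings.
- ring_a: Large steel napkin ring: a plain open tube, 46 mm outside, 38 mm inside, 36 mm tall, about 70 g. Origin at its very centre (half its height above what it stands on), z along the tube; either end may be up. It starts standing on end on the table, or is absent.
- ring_b: Large steel napkin ring: a plain open tube, 46 mm outside, 38 mm inside, 36 mm tall, about 70 g. Origin at its very centre (half its height above what it stands on), z along the tube; either end may be up. It starts standing on end on the table, or is absent.
- ring_c: Large steel napkin ring: a plain open tube, 46 mm outside, 38 mm inside, 36 mm tall, about 70 g. Origin at its very centre (half its height above what it stands on), z along the tube; either end may be up. It starts standing on end on the table, or is absent.
- ring_d: Small steel napkin ring: a plain open tube, 34 mm outside, 26 mm inside, 28 mm tall, about 45 g. Origin at its very centre (half its height above what it stands on), z along the tube; either end may be up. It starts standing on end on the table, or is absent.
- ring_e: Small steel napkin ring: a plain open tube, 34 mm outside, 26 mm inside, 28 mm tall, about 45 g. Origin at its very centre (half its height above what it stands on), z along the tube; either end may be up. It starts standing on end on the table, or is absent.
- ring_f: Small steel napkin ring: a plain open tube, 34 mm outside, 26 mm inside, 28 mm tall, about 45 g. Origin at its very centre (half its height above what it stands on), z along the tube; either end may be up. It starts standing on end on the table, or is absent.
- lid (a joint): Angle of the hinged lid in rad: 0 shut, at most 1.9; starts open at 1.58 to 1.85. Stiff hinge: it stays where left; about 2 to 7 N at its free edge pushes it down. White frame with glass top: a hollow cover 270 x 170 mm, 55 mm deep, 450 g, no handle: push its outer face. Hinge line on the board's top along the +y edge; open, it stands up beyond the hinge, outer face away from the pegs.
- lid_hinge (a point): Middle of the lid's hinge line: case x = 0, y = +85 mm, 20 mm above the table. Turns with the lid: at lid angle 0 its axes are those of the case; the lid turns about -x.
- lid_edge (a point): Middle of the lid's free edge on its outer face: 170 mm along the lid's -y and 55 mm along its z from the hinge (the lid's own axes, those of point lid_hinge). The outer frame bar there is 45 mm wide.
- bolt (a joint): Travel in m of the brass bolt on the lid's outer face, near the free edge: 0 withdrawn (starts at 0 to 0.004), 0.026 fully home in the keeper; it slides towards the free edge (-y of the case when the lid is shut), needs 1 to 3 N and stays where it is left.
- bolt_knob (a point): Top of the bolt's upright knob, a 12 mm diameter pin standing 30 mm off the lid's face, at lid x = +75 mm; 141 mm from the hinge line along the lid when withdrawn. With the lid shut its top is 105 mm above the table and it can be pushed or pinched from above.
- bowl: Amber glass bowl 76 mm wide, 42 mm high, among the rings; origin under its centre. Leave it alone.
- tumbler: Glass tumbler 64 mm wide, 85 mm high; origin under its centre. Leave it alone.
- cup: White china mug 72 mm wide, 60 mm high; origin under its centre. Leave it alone.
- liqueur_glass: Stemmed liqueur glass 48 mm wide, 95 mm high; origin under its centre. Leave it alone.
Things that resemble listed ones, but are neither listed nor needed, are in the scene too. What is shaped like the ring_c but green is not meant.

How it is judged:
On the way, in this order (a step that is already met when the one before it is completed fails the run):
1. every ring present is fully down on a peg of its size, with the lid still open ((horizontal distance between ring_a and thick0 below 0.005 m or horizontal distance between ring_a and thick1 below 0.005 m or horizontal distance between ring_a and thick2 below 0.005 m) and z of ring_a in the frame of case between 0.034 and 0.041 m and angle between the z axis of each of ring_a, ring_b, ring_c, ring_d, ring_e, ring_f and the z axis of case, either way round below 0.12 rad and (horizontal distance between ring_b and thick0 below 0.005 m or horizontal distance between ring_b and thick1 below 0.005 m or horizontal distance between ring_b and thick2 below 0.005 m) and z of ring_b in the frame of case between 0.034 and 0.041 m and (horizontal distance between ring_c and thick0 below 0.005 m or horizontal distance between ring_c and thick1 below 0.005 m or horizontal distance between ring_c and thick2 below 0.005 m) and z of ring_c in the frame of case between 0.034 and 0.041 m and (horizontal distance between ring_d and thin0 below 0.005 m or horizontal distance between ring_d and thin1 below 0.005 m or horizontal distance between ring_d and thin2 below 0.005 m) and z of ring_d in the frame of case between 0.03 and 0.037 m and (horizontal distance between ring_e and thin0 below 0.005 m or horizontal distance between ring_e and thin1 below 0.005 m or horizontal distance between ring_e and thin2 below 0.005 m) and z of ring_e in the frame of case between 0.03 and 0.037 m and (horizontal distance between ring_f and thin0 below 0.005 m or horizontal distance between ring_f and thin1 below 0.005 m or horizontal distance between ring_f and thin2 below 0.005 m) and z of ring_f in the frame of case between 0.03 and 0.037 m and value of joint lid above 0.5 rad), for 0.2 s.
2. the lid is fully shut (value of joint lid below 0.03 rad and value of joint bolt below 0.018 m), for 0.2 s.
3. the bolt is fully home in the keeper (value of joint lid below 0.03 rad and value of joint bolt above 0.022 m), for 0.2 s.
At the end, for the whole second after the job is handed in: Every ring present stands fully down on the board (within 3 mm) round a peg of its size (within 5 mm of its centre), upright and at rest; the lid is shut (below 0.03 rad) and the bolt is at least 22 mm home (all of step 3 and (horizontal distance between ring_a and thick0 below 0.005 m or horizontal distance between ring_a and thick1 below 0.005 m or horizontal distance between ring_a and thick2 below 0.005 m) and z of ring_a in the frame of case between 0.034 and 0.041 m and angle between the z axis of each of ring_a, ring_b, ring_c, ring_d, ring_e, ring_f and the z axis of case, either way round below 0.12 rad and (horizontal distance between ring_b and thick0 below 0.005 m or horizontal distance between ring_b and thick1 below 0.005 m or horizontal distance between ring_b and thick2 below 0.005 m) and z of ring_b in the frame of case between 0.034 and 0.041 m and (horizontal distance between ring_c and thick0 below 0.005 m or horizontal distance between ring_c and thick1 below 0.005 m or horizontal distance between ring_c and thick2 below 0.005 m) and z of ring_c in the frame of case between 0.034 and 0.041 m and (horizontal distance between ring_d and thin0 below 0.005 m or horizontal distance between ring_d and thin1 below 0.005 m or horizontal distance between ring_d and thin2 below 0.005 m) and z of ring_d in the frame of case between 0.03 and 0.037 m and (horizontal distance between ring_e and thin0 below 0.005 m or horizontal distance between ring_e and thin1 below 0.005 m or horizontal distance between ring_e and thin2 below 0.005 m) and z of ring_e in the frame of case between 0.03 and 0.037 m and (horizontal distance between ring_f and thin0 below 0.005 m or horizontal distance between ring_f and thin1 below 0.005 m or horizontal distance between ring_f and thin2 below 0.005 m) and z of ring_f in the frame of case between 0.03 and 0.037 m and linear speed of each of ring_a, ring_b, ring_c, ring_d, ring_e, ring_f below 0.02 m/s); the robot touches nothing.
It fails at once if the bowl is toppled or shoved more than 50 mm (angle between bowl's own z axis and vertical above 0.5 rad or distance of bowl from where it was at the start of the episode above 0.05 m).
It fails at once if the tumbler is toppled or shoved more than 50 mm (angle between tumbler's own z axis and vertical above 0.5 rad or distance of tumbler from where it was at the start of the episode above 0.05 m).
It fails at once if the cup is toppled or shoved more than 50 mm (angle between cup's own z axis and vertical above 0.5 rad or distance of cup from where it was at the start of the episode above 0.05 m).
It fails at once if the liqueur glass is toppled or shoved more than 50 mm (angle between liqueur_glass's own z axis and vertical above 0.5 rad or distance of liqueur_glass from where it was at the start of the episode above 0.05 m).
It fails at once if the lid is slammed (falls faster than 2.5 rad/s) (velocity of joint lid below -2.5 rad/s).
Of ring_a, ring_b, ring_c, ring_d, ring_e, ring_f only 4 to 6 are there at a start; the rules pass over those that are not, and their reading is None.
At some moment in a run one of ring_a, ring_b, ring_c, ring_d, ring_e, ring_f may be knocked a few centimetres aside while the robot is not near it.
Once in a run the grip may slacken for a moment while it holds something.
It also fails if it takes over 210 s, if anything falls off the work surface, if the arm or the gripper's body presses on something with over 40 N, if the wrist force passes 120 N, or if a joint passes its speed limit or range.

ROBOT

A 7-joint arm with a two-finger parallel gripper is mounted at the origin on the work surface. World frame = base frame: x ahead of the robot, y to its left, z up, the work surface at z = 0. Lengths are in m, angles in rad, forces in N, time in s.
With the tool pointing down it reaches from about 0.4 to 0.85 m from the base axis. Payload 4.5 kg.
Tool frame: the origin (TCP) lies between the finger pads; the fingertips stand r.tip_reach ahead of it and the grasp point (between the pads) lies 3 mm ahead of it (r.tip_reach is the distance from the TCP to the fingertips, in m); z points along the fingers, y is the line along which they close (so a half turn about z gives the same grasp; the last joint's range is limited). The gripper opens to 88 mm and grips with 3 to 60 N. Pads are 18 mm wide; open, the fingers measure 123 mm over their backs; the gripper's body (75 mm by 187 mm) begins 45 mm behind the grasp point.
Start: joints at [-1.301, 0.689, -0.195, 1.565, 0.157, 0.902, -0.215], TCP at [0.146, 0.608, 0.261] pointing down, gripper open.
Joint ranges: [-3.01, 3.01], [-0.46, 2.08], [-1.47, 1.51], [0.13, 2.56], [-1, 4.14], [0.04, 2.09], [-2.66, 2.66]. Speed limits (rad/s): [2.57, 2.57, 3.14, 3.14, 3.14, 3.14, 3.14].

INTERFACE

Orientations are given as a unit quaternion [x, y, z, w].
In Python, from plant import r gives the robot as it stands.
- The arm moves only by the tool step_arm, never from a script. Its argument "motion" is a list of rows, each an object with "dp": the shift along the tool's x, y, z in mm, a list of three; "twist": the turn, a rotation vector about the tool's x, y, z in rad, a list of three; "hand": the opening, from -1 (shut) to 1 (fully open). In form: [{"dp": [dx, dy, dz], "twist": [rx, ry, rz], "hand": hand}, ...]. A call has 1 to 5 rows; each row is the pose to reach, as a shift and turn from the pose commanded when the call began, along the tool's axes at that moment; what a row does not reach only later rows make up. A row lasts 1/8 s, in which the tool goes at most 62.5 mm and 10.7 degrees, less where a joint would pass 70% of its speed; a pose out of reach is approached as far as the arm can. A call with a gripper value outside its range is refused whole. The fingers move at their own pace and stop on an object; "force" is the grip in N (left out, the last holds). Time passes only in rows, so rows that repeat a pose let the fingers close. It gives the time, the measured TCP pose, the force, the opening and the grip force at its end, in the units of the state.
- r.get_state(): the state, without advancing time (a new reading comes with each control period).
- r.snapshot(name): name is "scene" or "top" or "wrist"; returns a dict with "pixels" (400x640x3 uint8, red, green, blue), "depth" (400x640 float32, m along the optical axis (not along the pixel's ray), 0 where there is no reading), "fx", "fy", "cx", "cy" (pixels), "xyz" and "orientation" of the camera in the world; the wrist camera has in their place "mount" (4x4, takes a point from camera to tool coordinates, whose origin is the TCP and whose axes are the flange's). Camera axes: x right, y down, z forward; pixel columns grow to the right and rows downward; lengths in m; the calibration is good to about 2 mm. A picture is of the moment at which its call begins: read the wrist's pose just before it.
- r.finish_job(): hands the job in; it is judged then, once.
Trained networks look in the newest picture that a camera, given by its name, has taken for a name from the list of things; names that differ only in an ending like _2 or _b are one class to them, and where a whole thing is asked for, a point or a joint stands for the part that bears it (a point fixed in the world has none). Each returns a list of dicts, best first, with "score" (0 to 1); they miss things now and then, are a little off and sometimes report something else, mostly with a low value. They report only what shows in the picture. A call takes as long as a camera call. They do not tell look-alikes from the thing itself.
- r.search_frame(camera, thing): "at" ([x, y, z] in m, in the coordinates of the camera as it stood for that picture, good to about 4 mm: the middle of the surface that is visible of it).
The state is a dict: "clock": time; "q": joint angles; "qd": joint speeds; "joint_torque": joint torques, N m; "tool_pos": TCP position; "eef_rot": TCP orientation; "contact_force": force on the tool from outside, world axes, zero at the start; "moment": the same for the moment, N m; "opening": opening from 0.0 (shut) to 1.0 (fully open); "finger_force": force on a finger pad.
Only numpy, scipy, OpenCV 4.12 (cv2) and the standard library are available. Lean on these libraries where they do the work, as an engineer would, in place of code of your own. Each camera call takes 0.05 s, during which the arm holds its last target. There are 200 camera calls.

## Working session

There is one attempt and no reset: what is moved stays moved. The work goes in short steps, Python scripts to look and compute and a tool call to move; the robot and the scene stay as the last step left them, time stands still between calls to the robot, and variables do not carry over. Pictures are saved under pics/ and viewed, at most 14 in all, crops included, and the job is handed in when it is done.

Besides the shell and the picture viewer there is one more tool, called after "Request:" by a JSON object that holds its "method" and its "body". step_arm: Moves the arm, as the interface text tells. Its arguments: {"type":"object","properties":{"motion":{"type":"array"},"force":{"type":"number"}},"required":["motion"]}

```bash
mkdir -p pics; cat > h.py <<'E'
import numpy as np, cv2
from scipy.spatial.transform import Rotation as R
from plant import r
def T(xyz,q):
    M=np.eye(4); M[:3,:3]=R.from_quat(q).as_matrix(); M[:3,3]=xyz; return M
def snap(name,png=None):
    s=r.get_state(); d=r.snapshot(name)
    d["M"]=T(s["tool_pos"],s["eef_rot"])@np.array(d["mount"]) if "mount" in d else T(d["xyz"],d["orientation"])
    if png: cv2.imwrite("pics/"+png,d["pixels"][:,:,::-1])
    return d
def cloud(d):
    z=d["depth"]; v,u=np.indices(z.shape)
    P=np.stack([(u-d["cx"])/d["fx"]*z,(v-d["cy"])/d["fy"]*z,z],-1)
    W=P@d["M"][:3,:3].T+d["M"][:3,3]; W[z==0]=np.nan; return W
def find(cam,d,thing):
    return [(round(o["score"],2),np.round(d["M"][:3,:3]@np.array(o["at"])+d["M"][:3,3],4)) for o in r.search_frame(cam,thing)]
def px(d,p):
    c=np.linalg.inv(d["M"])@np.append(p,1); return c[0]/c[2]*d["fx"]+d["cx"],c[1]/c[2]*d["fy"]+d["cy"]
E
python3 - <<'E'
from h import *
s=r.get_state(); print({k:np.round(v,4) for k,v in s.items()}, r.tip_reach)
d=snap("top","top0.png")
print(d["xyz"],d["orientation"],d["fx"])
for t in ["case","ring_a","ring_d","lid","bolt_knob","bowl","tumbler","cup","liqueur_glass"]: print(t,find("top",d,t))
np.savez("top0.npz",W=cloud(d),px=d["pixels"])
d=snap("scene","scene0.png")
for t in ["case","ring_a","ring_d","lid","bolt_knob"]: print(t,find("scene",d,t))
np.savez("scene0.npz",W=cloud(d),px=d["pixels"])
E
```

```text
{'clock': np.float64(0.0), 'q': array([-1.3012,  0.69  , -0.1945,  1.5664,  0.1573,  0.9025, -0.2151]), 'qd': array([ 0.0001, -0.0012, -0.0012, -0.0004, -0.0003, -0.0015, -0.0004]), 'joint_torque': array([ 1.00000e-03, -5.27557e+01, -1.26640e+00, -1.53434e+01,
       -5.26000e-02,  6.30000e-03,  2.00000e-04]), 'tool_pos': array([0.1459, 0.6071, 0.2599]), 'eef_rot': array([ 1.176e-01,  9.931e-01, -9.000e-04, -0.000e+00]), 'contact_force': array([-0.451 , -0.1005,  0.431 ]), 'moment': array([ 0.0059, -0.0327,  0.0097]), 'finger_force': np.float64(0.0), 'opening': np.float64(1.0043)} 0.022
[ 0.41543021 -0.12023597  1.05244038] [-0.69487899  0.71375219 -0.05207137  0.07063694] 410.8674814232301
case [(0.91, array([0.5812, 0.2239, 0.02  ])), (0.46, array([ 0.7491, -0.0433,  0.0212]))]
ring_a [(0.75, array([ 0.6618, -0.1276,  0.0344])), (0.68, array([ 0.5451, -0.3139,  0.0351])), (0.68, array([ 0.6764, -0.2086,  0.0279])), (0.65, array([ 0.46  , -0.2245,  0.0288])), (0.64, array([ 0.5788, -0.1028,  0.0349])), (0.47, array([ 0.4559, -0.3146,  0.0336])), (0.42, array([ 0.4431, -0.0938,  0.02
[... 1005 characters left out ...]
506, -0.3122,  0.0239])), (0.58, array([ 0.4592, -0.3144,  0.0237])), (0.56, array([ 0.4636, -0.2206,  0.018 ])), (0.54, array([ 0.4409, -0.0861,  0.0217])), (0.37, array([0.593 , 0.2774, 0.0931]))]
ring_d [(0.79, array([ 0.6771, -0.2071,  0.0162])), (0.77, array([ 0.5799, -0.0973,  0.0242])), (0.65, array([ 0.6683, -0.127 ,  0.0238])), (0.59, array([ 0.5506, -0.3122,  0.0239])), (0.58, array([ 0.4592, -0.3144,  0.0237])), (0.56, array([ 0.4636, -0.2206,  0.018 ])), (0.54, array([ 0.4409, -0.0861,  0.0217])), (0.37, array([0.593 , 0.2774, 0.0931]))]
lid [(0.74, array([ 0.5802, -0.0952,  0.0247])), (0.66, array([0.593 , 0.2781, 0.0905]))]
bolt_knob [(0.26, array([ 0.4272, -0.4599,  0.0724]))]
```

View pics/top0.png

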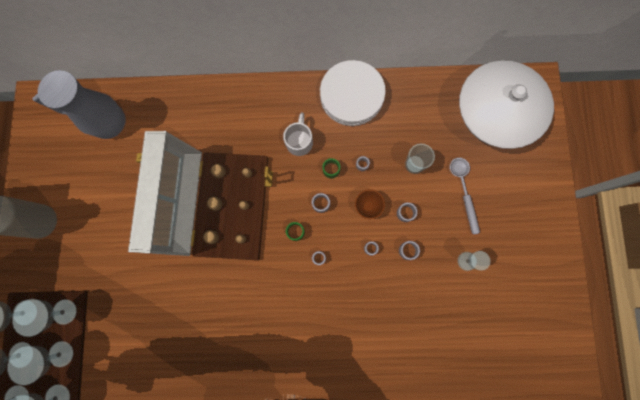

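View pics/scene0.png

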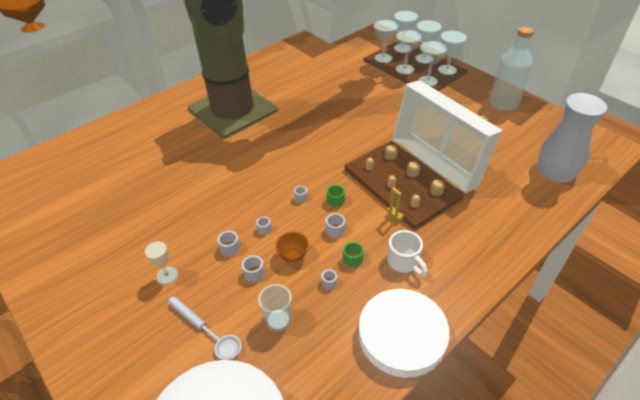

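Top view: six grey rings (large at (320,202), (408,212), (410,250); small at (363,163), (372,248), (319,258)). The green rings at (331,168) and (295,231) are the look-alikes. The case is at about (215,205) with its lid open to the left. Next I'll fit the positions precisely.

```bash
python3 - <<'E'
from h import *
from scipy.optimize import least_squares
f=np.load("top0.npz");W=f["W"];I=f["px"].astype(int);hsv=cv2.cvtColor(f["px"],cv2.COLOR_RGB2HSV)
def ring(u,v,rad=14):
    m=np.zeros(W.shape[:2],bool); m[v-rad:v+rad+1,u-rad:u+rad+1]=1
    m&=(W[...,2]>0.018)
    P=W[m]; zt=np.percentile(P[:,2],90); Q=P[P[:,2]>zt-0.006][:,:2]
    s=least_squares(lambda p:np.hypot(*(Q-p[:2]).T)-p[2],[*Q.mean(0),.02],loss="soft_l1",f_scale=.002).x
    return zt,len(Q),np.round(s,4), hsv[m].mean(0).round()
for n,u,v in [("L",320,202),("L",408,212),("L",410,250),("S",363,163),("S",372,248),("S",319,258),("G",331,168),("G",295,231)]: print(n,*ring(u,v))
# pegs
for n,u,v in [("k",218,171),("k",213,203),("k",210,237),("n",247,172),("n",243,205),("n",240,239)]:
    m=np.zeros(W.shape[:2],bool); m[v-11:v+12,u-11:u+12]=1; m&=(W[...,2]>0.040)&(W[...,2]<.06)
    print(n,m.sum(),W[m].mean(0).round(4), W[m][:,2].max().round(4))
# board dark
m=(W[...,2]>.012)&(W[...,2]<.028); m[:, :150]=0; m[:,285:]=0
P=W[m][:,:2].astype(np.float32); print(cv2.minAreaRect(P),len(P))
f=np.load("scene0.npz");V=f["W"]
m=(V[...,2]>.08)&(V[...,1]>.2)&(V[...,1]<.5)&(V[...,0]>.4)&(V[...,0]<.8)
P=V[m];print(P.min(0),P.max(0))
m=(W[...,2]>.1)&(W[...,1]>.2)&(W[...,1]<.46)&(W[...,0]>.4)&(W[...,0]<.76)
P=W[m];print(P.min(0),P.max(0)); print(P[P[:,2]>.17][:, :].round(3)[::15])
E
python3 -c "
import cv2;i=cv2.imread('pics/top0.png')[110:280,120:440];cv2.imwrite('pics/c1.png',cv2.resize(i,None,fx=2.5,fy=2.5,interpolation=3))"
```

```text
L 0.037302083129079656 86 [ 0.5761 -0.0981  0.0208] [100.  23. 126.]
L 0.0366085769546348 93 [ 0.546  -0.3136  0.0207] [105.  21. 124.]
L 0.03745855877276942 95 [ 0.451  -0.3135  0.0207] [110.  22. 126.]
S 0.029487917498501548 59 [ 0.6769 -0.2085  0.0148] [ 87.  26. 125.]
S 0.028735212516552977 59 [ 0.4588 -0.2208  0.0149] [ 89.  26. 132.]
S 0.029345889498958243 64 [ 0.438  -0.0896  0.0149] [ 53.  32. 134.]
G 0.03635264954478654 88 [ 0.6655 -0.1273  0.0208] [ 49. 131.  84.]
G 0.037520438756711 85 [ 0.5053 -0.0317  0.0208] [ 49. 139.  88.]
k 125 [0.6646 0.1624 0.0457] 0.0507
k 134 [0.5802 0.1698 0.0455] 0.0512
k 138 [0.4962 0.1772 0.0456] 0.0508
n 49 [0.6578 0.0885 0.0452] 0.0503
n 53 [0.5737 0.0959 0.045 ] 0.0503
n 53 [0.4896 0.1027 0.045 ] 0.0504
((0.5796341300010681, 0.15278571844100952), (0.23971280455589294, 0.27110666036605835), 84.67278289794922) 8248
[0.45130569 0.2212559  0.08001219] [0.79998054 0.49985702 0.21202378]
[0.45273994 0.22467336 0.10006184] [0.72683738 0.32121469 0.18972129]
[[0.727 0.291 0.175]
 [0.723 0.254 0.182]
 [0.722 0.27  0.18 ]
 [0.722 0.29  0.177]
 [0.71
[... 3137 characters left out ...]
0.175]
 [0.5   0.266 0.186]
 [0.498 0.285 0.183]
 [0.497 0.303 0.181]
 [0.496 0.27  0.183]
 [0.494 0.287 0.183]
 [0.493 0.306 0.18 ]
 [0.491 0.271 0.183]
 [0.49  0.289 0.181]
 [0.489 0.312 0.176]
 [0.487 0.273 0.183]
 [0.486 0.29  0.181]
 [0.484 0.308 0.179]
 [0.483 0.273 0.184]
 [0.481 0.292 0.18 ]
 [0.48  0.311 0.176]
 [0.479 0.275 0.183]
 [0.477 0.293 0.183]
 [0.476 0.261 0.18 ]
 [0.474 0.276 0.185]
 [0.473 0.299 0.179]
 [0.472 0.263 0.185]
 [0.47  0.283 0.183]
 [0.469 0.302 0.18 ]
 [0.468 0.266 0.188]
 [0.466 0.286 0.18 ]
 [0.465 0.306 0.175]
 [0.464 0.27  0.184]
 [0.462 0.287 0.183]
 [0.461 0.307 0.177]
 [0.46  0.272 0.183]
 [0.458 0.29  0.181]
 [0.458 0.261 0.174]
 [0.455 0.261 0.179]]
```

View pics/c1.png

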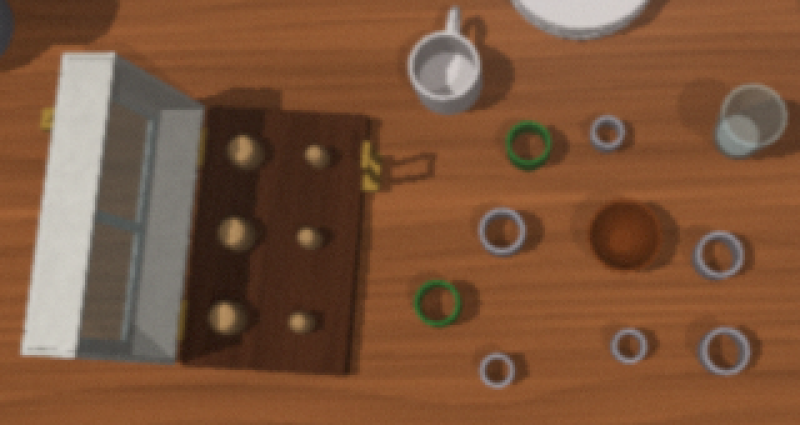

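```bash
cat >> h.py <<'E'
_k=np.array([[.6646,.1624],[.5802,.1698],[.4962,.1772],[.6578,.0885],[.5737,.0959],[.4896,.1027]])
_c=np.array([[85,37],[0,37],[-85,37],[85,-38],[0,-38],[-85,-38]])/1e3
def fitcase(k=_k,c=_c):
    H=(c-c.mean(0)).T@(k-k.mean(0)); th=np.arctan2(H[0,1]-H[1,0],H[0,0]+H[1,1])
    Rm=np.array([[np.cos(th),-np.sin(th)],[np.sin(th),np.cos(th)]]); t=k.mean(0)-Rm@c.mean(0)
    return th,Rm,t,(c@Rm.T+t-k)
TH,RM,TC,_=fitcase()
def cw(x,y): return RM@np.array([x,y])+TC      # case mm->world
def wc(p): return RM.T@(np.array(p)[:2]-TC)
def goal(th=None):  # tool down, tool y along heading th
    th=TH if th is None else th; c,s=np.cos(th),np.sin(th)
    return np.array([[-s,c,0],[c,s,0],[0,0,-1]]).T
def to(p,th=None,M=None):
    if M is None: s=r.get_state(); M=T(s["tool_pos"],s["eef_rot"])
    A=M[:3,:3]; G=goal(th)
    return np.round(A.T@(np.array(p)-M[:3,3])*1e3,1),np.round(R.from_matrix(A.T@G).as_rotvec(),4)
E
python3 - <<'E'
from h import *
print(TH,TC,_*1e3 if 0 else fitcase()[3]*1e3)
d=snap("wrist"); print(np.round(d["mount"],3),d["fx"])
for n,p in [("L1",(.5761,-.0981)),("L2",(.546,-.3136)),("L3",(.451,-.3135)),("S1",(.6769,-.2085)),("S2",(.4588,-.2208)),("S3",(.438,-.0896))]: print(n,(wc(p)*1e3).round(1))
s=r.get_state();A=T(s["tool_pos"],s["eef_rot"])
B=A.copy()
for p in [(.33,.37,.26),(.46,.13,.26),(.5761,-.0981,.16)]: print(to(p,M=A))
print(goal())
E
```

```text
-0.08669658486407611 [0.57705996 0.13324812] [[ 0.34447477  0.34917601]
 [ 0.0637174   0.30915767]
 [-0.61703998  0.26913932]
 [ 0.65037332 -0.46913932]
 [ 0.06961594 -0.50915767]
 [-0.51114144  0.05082399]]
[[ 0.    -0.953 -0.302  0.078]
 [ 1.     0.001 -0.001 -0.   ]
 [ 0.002 -0.302  0.953 -0.123]
 [ 0.     0.     0.     1.   ]] 283.28940249182943
L1 [  19.1 -230.6]
L2 [   7.7 -447.9]
L3 [ -86.9 -456. ]
S1 [ 129.1 -331.8]
S2 [ -87.2 -363. ]
S3 [-119.2 -234.1]
(array([-234.4, -188.2,    0.7]), array([ 1.0000e-04, -0.0000e+00,  1.4217e+00]))
(array([-416.9, -391.2,    0.7]), array([ 1.0000e-04, -0.0000e+00,  1.4217e+00]))
(array([-583.1, -585.8,  100.7]), array([ 1.0000e-04, -0.0000e+00,  1.4217e+00]))
[[ 0.08658802  0.9962442   0.        ]
 [ 0.9962442  -0.08658802  0.        ]
 [ 0.          0.         -1.        ]]
```

```bash
python3 - <<'E'
from h import *
s=r.get_state();A=T(s["tool_pos"],s["eef_rot"])
B=A.copy(); B[:3,:3]=A[:3,:3]@R.from_rotvec([0,0,.9]).as_matrix(); dp=np.array([-225,-180,0]); B[:3,3]+=A[:3,:3]@dp/1e3
print(B[:3,3],to((.42,.10,.26),M=B))
print(to((.33,.36,.26)))
E
```

```text
[0.32272318 0.38014739 0.26073224] (array([-295.1,  -29.8,    0.7]), array([ 0.000e+00, -1.000e-04,  5.217e-01]))
(array([-236.8, -197.9,    0.7]), array([ 1.0000e-04, -0.0000e+00,  1.4217e+00]))
```

Request:
{"method": "step_arm", "body": {"motion": [{"dp": [-225,-180,0],"twist": [0,0,0.9],"hand": 0.3},{"dp": [-225,-180,0],"twist": [0,0,0.9],"hand": 0.3},{"dp": [-225,-180,0],"twist": [0,0,0.9],"hand": 0.3},{"dp": [-225,-180,0],"twist": [0,0,0.9],"hand": 0.3},{"dp": [-225,-180,0],"twist": [0,0,0.9],"hand": 0.3}]}}

```text
clock: 1.48
tool_pos: [0.3248, 0.3772, 0.2611]
eef_rot: [0.542, 0.841, -0.0, 0.001]
contact_force: [0.5, -0.1, -0.5]
opening: 0.651
finger_force: 0.0
```

Request:
{"method": "step_arm", "body": {"motion": [{"dp": [-295,-30,0],"twist": [0,0,0.522],"hand": 0.14},{"dp": [-295,-30,0],"twist": [0,0,0.522],"hand": 0.14},{"dp": [-295,-30,0],"twist": [0,0,0.522],"hand": 0.14},{"dp": [-295,-30,0],"twist": [0,0,0.522],"hand": 0.14},{"dp": [-295,-30,0],"twist": [0,0,0.522],"hand": 0.14}]}}

```text
clock: 2.1
tool_pos: [0.4205, 0.0975, 0.261]
eef_rot: [0.738, 0.675, 0.0, 0.0]
contact_force: [0.3, 1.2, -0.4]
opening: 0.57
finger_force: 0.0
```

```bash
python3 - <<'E'
from h import *
s=r.get_state(); print(s["q"].round(3),s["tool_pos"].round(4),s["clock"]); 
print(to((.438,-.0896,.10)))
d=snap("wrist","w1.png"); np.savez("w1.npz",W=cloud(d))
print(find("wrist",d,"thick0"),find("wrist",d,"ring_d"))
for c in _c: print(np.round(px(d,[*cw(*c),.048]),0))
E
```

```text
[-0.428  0.45   0.136  2.13  -0.11   0.567 -0.301] [0.4205 0.0975 0.261 ] 2.1
(array([-184.8,   33.8,  161.1]), array([ 0.001 ,  0.0001, -0.0022]))
[(0.74, array([0.5866, 0.1798, 0.0183])), (0.25, array([0.6117, 0.2407, 0.0241]))] [(0.64, array([ 0.5157, -0.0135,  0.0122])), (0.58, array([ 0.4581, -0.2055,  0.0137]))]Traceback (most recent call last):
  File "<stdin>", line 6, in <module>
NameError: name '_c' is not defined. Did you mean: 'wc'?
```

View pics/w1.png

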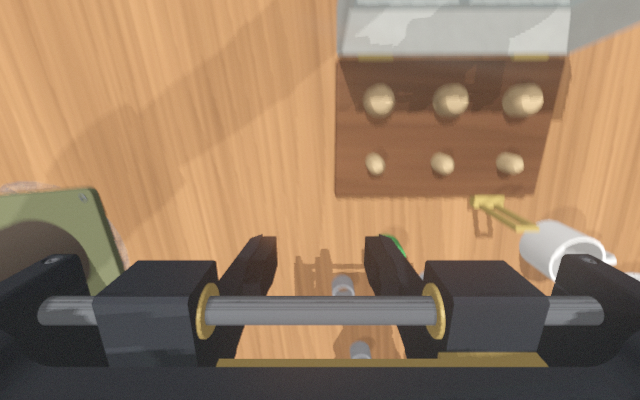

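Wrist view shows the six pegs: thick at (378,100), (450,100), (523,100) and thin at (375,163), (442,163), (510,163). The keeper is at (490,205). I'll use this view to check the peg positions.

```bash
python3 - <<'E'
from h import *
from h import _c
W=np.load("w1.npz")["W"]; k=[]
for c in _c:
    p=cw(*c); m=(np.hypot(W[...,0]-p[0],W[...,1]-p[1])<.022)&(W[...,2]>.043)&(W[...,2]<.055)
    k.append(W[m][:,:2].mean(0)); print(m.sum(),((k[-1]-p)*1e3).round(1),W[m][:,2].max().round(4))
th,Rm,t,e=fitcase(np.array(k)); print(th,t,(e*1e3).round(1))
E
```

```text
533 [-1.7  1.7] 0.0493
529 [-0.8  1.5] 0.049
528 [-0.2  1.4] 0.049
147 [-1.3  2.2] 0.0486
150 [-0.7  2.2] 0.0488
153 [0.1 2.1] 0.0484
-0.08563715615599996 [0.57628014 0.13509071] [[ 0.9  0.2]
 [-0.   0.4]
 [-0.6  0.4]
 [ 0.6 -0.3]
 [-0.  -0.4]
 [-0.8 -0.3]]
```

Request:
{"method": "step_arm", "body": {"motion": [{"dp": [-185,34,90],"twist": [0,0,0],"hand": 0.14},{"dp": [-185,34,90],"twist": [0,0,0],"hand": 0.14},{"dp": [-185,34,90],"twist": [0,0,0],"hand": 0.14},{"dp": [-185,34,160],"twist": [0,0,0],"hand": 0.14},{"dp": [-185,34,160],"twist": [0,0,0],"hand": 0.14}]}}

```text
clock: 2.88
tool_pos: [0.4369, -0.0869, 0.0979]
eef_rot: [0.737, 0.676, -0.001, -0.002]
contact_force: [-0.3, -0.2, 0.4]
opening: 0.568
finger_force: 0.0
```

```bash
cat >> h.py <<'E'
from scipy.optimize import least_squares
def ringfit(W,p,h,rad=.03):
    m=(np.hypot(W[...,0]-p[0],W[...,1]-p[1])<rad)&(W[...,2]>h-.006)&(W[...,2]<h+.006)
    Q=W[m][:,:2]
    if len(Q)<15: return None
    s=least_squares(lambda q:np.hypot(*(Q-q[:2]).T)-q[2],[*Q.mean(0),.02],loss="soft_l1",f_scale=.002).x
    return len(Q),s.round(4)
E
python3 - <<'E'
from h import *
s=r.get_state(); print(s["q"].round(3))
d=snap("top");W=cloud(d);print("top",ringfit(W,(.438,-.0896),.029))
d=snap("wrist","w2.png");W=cloud(d);print("wr",ringfit(W,(.438,-.0896),.028))
print(to((.438,-.0896,.026)))
E
```

```text
[ 0.085  0.79   0.014  2.224 -0.083  0.132  0.089]
top None
wr (749, array([ 0.4376, -0.0883,  0.0147]))
(array([-3.4,  1.5, 72.8]), array([-0.0036, -0.0011,  0.0006]))
```

View pics/w2.png

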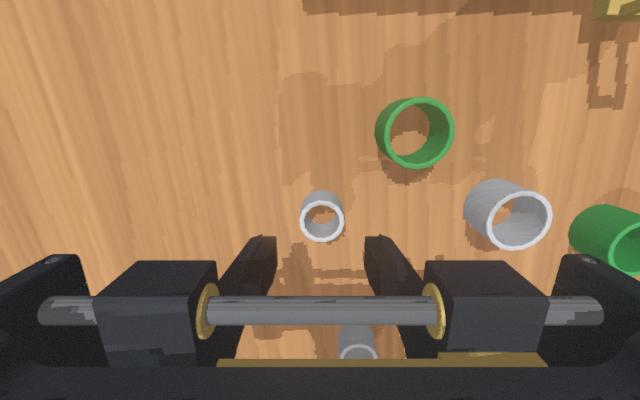

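The ring at (322,218) sits midway between the fingers. I'll descend and grip.

Request:
{"method": "step_arm", "body": {"motion": [{"dp": [-2,1,50],"twist": [0,0,0],"hand": 0.14},{"dp": [-2,1,73],"twist": [0,0,0],"hand": 0.14},{"dp": [-2,1,73],"twist": [0,0,0],"hand": -0.6},{"dp": [-2,1,73],"twist": [0,0,0],"hand": -0.6},{"dp": [-2,1,73],"twist": [0,0,0],"hand": -0.6}], "force": 30}}

```text
clock: 3.6
tool_pos: [0.4477, -0.0886, 0.035]
eef_rot: [0.736, 0.677, -0.003, -0.006]
contact_force: [-0.6, 0.7, 5.4]
opening: 0.365
finger_force: 30.0
```

```bash
sed -i 's/^TH,RM,TC,_=fitcase()/TH=-.0857; RM=R.from_rotvec([0,0,TH]).as_matrix()[:2,:2]; TC=np.array([.5764,.1348])/' h.py; python3 - <<'E'
from h import *
s=r.get_state(); print(s["tool_pos"].round(4),s["opening"],s["finger_force"],s["contact_force"])
for x in(-.085,0,.085):
  for y in(.037,-.038): print(x,y,cw(x,y).round(4))
print(to([*cw(-.085,-.038),.12]))
E
```

```text
[ 0.4477 -0.0886  0.035 ] 0.36524687866505745 30.008789284620434 [-0.55434096  0.65665333  5.42269818]
-0.085 0.037 [0.4949 0.1789]
-0.085 -0.038 [0.4885 0.1042]
0 0.037 [0.5796 0.1717]
0 -0.038 [0.5731 0.0969]
0.085 0.037 [0.6643 0.1644]
0.085 -0.038 [0.6578 0.0897]
(array([196. ,  23.2, -84.4]), array([-0.0129, -0.0045,  0.0013]))
```

Request:
{"method": "step_arm", "body": {"motion": [{"dp": [0,0,-60],"twist": [0,0,0],"hand": -0.6},{"dp": [196,23,-100],"twist": [-0.013,-0.0045,0],"hand": -0.6},{"dp": [196,23,-100],"twist": [-0.013,-0.0045,0],"hand": -0.6},{"dp": [196,23,-100],"twist": [-0.013,-0.0045,0],"hand": -0.6},{"dp": [196,23,-100],"twist": [-0.013,-0.0045,0],"hand": -0.6}]}}

```text
clock: 4.22
tool_pos: [0.4881, 0.111, 0.1352]
eef_rot: [0.733, 0.68, 0.001, -0.002]
contact_force: [0.5, 0.1, -1.2]
opening: 0.363
finger_force: 30.0
```

```bash
python3 - <<'E'
from h import *
s=r.get_state(); print(s["q"].round(3),s["tool_pos"].round(4),s["opening"],s["finger_force"],s["contact_force"])
print(to([*cw(-.085,-.038),.12]))
d=snap("wrist","w3.png");W=cloud(d)
# ring in hand, tool frame
M=T(s["tool_pos"],s["eef_rot"]); P=(W.reshape(-1,3)-M[:3,3])@M[:3,:3]; P=P[(abs(P[:,0])<.03)&(abs(P[:,1])<.016)&(P[:,2]>-.02)&(P[:,2]<.05)]
print(len(P),(np.percentile(P,[0,5,50,95,100],axis=0)*1e3).round(1) if len(P) else 0)
E
```

```text
[-0.59   0.802  0.47   2.065 -0.82   0.468  0.439] [0.4881 0.111  0.1352] 0.36316352620906206 29.997637431370094 [ 0.53782554  0.13880532 -1.17542625]
(array([-6.9,  0.9, 15.2]), array([-0.0012, -0.0045,  0.0116]))
3359 [[-17.6 -16.  -19.7]
 [-13.8 -14.9   7.5]
 [ -1.8  -0.3  13.7]
 [ 15.7  13.8  33. ]
 [ 16.9  16.   37. ]]
```

View pics/w3.png

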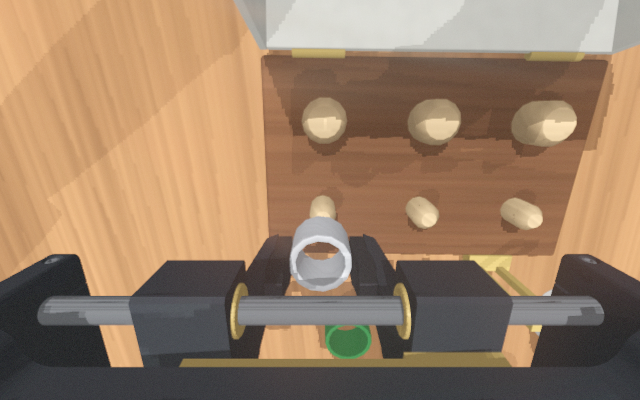

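Wrist view: the ring in the hand, at (320,255), is centred and upright, with peg thin0 behind it at (322,208). I'll move over the peg and let the arm settle.

Request:
{"method": "step_arm", "body": {"motion": [{"dp": [-7,1,25],"twist": [0,0,0.012],"hand": -0.6},{"dp": [-7,1,25],"twist": [0,0,0.012],"hand": -0.6},{"dp": [-7,1,25],"twist": [0,0,0.012],"hand": -0.6}]}}

```text
clock: 4.65
tool_pos: [0.4879, 0.0944, 0.1096]
eef_rot: [0.742, 0.671, -0.001, -0.001]
contact_force: [-0.4, -0.0, -0.2]
opening: 0.366
finger_force: 30.0
```

```bash
python3 - <<'E'
from h import *
s=r.get_state(); print(s["tool_pos"].round(4),s["opening"],s["finger_force"],s["contact_force"])
print(to([*cw(-.085,-.038),.057]))
E
```

```text
[0.4879 0.0944 0.1096] 0.36550983014479105 29.99788090819493 [-0.36283147 -0.03346635 -0.15036069]
(array([ 9.8, -0.2, 52.6]), array([-0.0032,  0.0011, -0.015 ]))
```

Request:
{"method": "step_arm", "body": {"motion": [{"dp": [10,0,10],"twist": [0,0,-0.015],"hand": -0.6},{"dp": [10,0,10],"twist": [0,0,-0.015],"hand": -0.6},{"dp": [10,0,10],"twist": [0,0,-0.015],"hand": -0.6},{"dp": [10,0,10],"twist": [0,0,-0.015],"hand": -0.6}]}}

```text
clock: 5.15
tool_pos: [0.4889, 0.105, 0.099]
eef_rot: [0.736, 0.677, -0.002, -0.001]
contact_force: [0.3, -0.5, -1.6]
opening: 0.369
finger_force: 30.0
```

```bash
python3 - <<'E'
from h import *
s=r.get_state(); print(s["tool_pos"].round(4),s["qd"].round(3),s["opening"],s["finger_force"],s["contact_force"])
print(to([*cw(-.085,-.038),.057]))
E
```

```text
[0.4889 0.105  0.099 ] [-0.    -0.002 -0.002  0.     0.001 -0.002  0.   ] 0.36862594279579686 29.997839864809066 [ 0.28020812 -0.48969888 -1.64875078]
(array([-0.7, -0.3, 42. ]), array([-0.003 ,  0.0016,  0.0015]))
```

Request:
{"method": "step_arm", "body": {"motion": [{"dp": [-1,0,15],"twist": [0,0,0],"hand": -0.6},{"dp": [-1,0,25],"twist": [0,0,0],"hand": -0.6},{"dp": [-1,0,35],"twist": [0,0,0],"hand": -0.6},{"dp": [-1,0,42],"twist": [0,0,0],"hand": -0.6},{"dp": [-1,0,43],"twist": [0,0,0],"hand": -0.6}]}}

```text
clock: 5.78
tool_pos: [0.4884, 0.104, 0.0555]
eef_rot: [0.736, 0.677, -0.002, -0.001]
contact_force: [-0.5, -0.3, -1.1]
opening: 0.369
finger_force: 30.0
```

```bash
python3 - <<'E'
from h import *
s=r.get_state(); print(s["tool_pos"].round(4),s["opening"],s["finger_force"],s["contact_force"].round(2),s["moment"].round(2))
E
```

```text
[0.4884 0.104  0.0555] 0.3693138142825372 29.997840999858454 [-0.53 -0.28 -1.06] [-0.06  0.08 -0.04]
```

Request:
{"method": "step_arm", "body": {"motion": [{"dp": [0,0,0],"twist": [0,0,0],"hand": 0.14},{"dp": [0,0,0],"twist": [0,0,0],"hand": 0.14},{"dp": [0,0,-10],"twist": [0,0,0],"hand": 0.14},{"dp": [0,0,-50],"twist": [0,0,0],"hand": 0.14},{"dp": [0,0,-90],"twist": [0,0,0],"hand": 0.14}]}}

```text
clock: 6.4
tool_pos: [0.4887, 0.1042, 0.1475]
eef_rot: [0.736, 0.677, -0.002, -0.001]
contact_force: [-0.8, 0.3, -0.1]
opening: 0.57
finger_force: 0.0
```

Request:
{"method": "step_arm", "body": {"motion": [{"dp": [-310,0,0],"twist": [0,0,0],"hand": 0.14},{"dp": [-310,0,0],"twist": [0,0,0],"hand": 0.14},{"dp": [-310,0,0],"twist": [0,0,0],"hand": 0.14},{"dp": [-310,0,0],"twist": [0,0,0],"hand": 0.14},{"dp": [-310,0,0],"twist": [0,0,0],"hand": 0.14}]}}

```text
clock: 7.02
tool_pos: [0.4626, -0.2068, 0.1473]
eef_rot: [0.736, 0.677, -0.001, -0.0]
contact_force: [1.4, 0.4, -0.1]
opening: 0.572
finger_force: 0.0
```

Request:
{"method": "step_arm", "body": {"motion": [{"dp": [-10,-2,40],"twist": [0,0,0],"hand": 0.14},{"dp": [-10,-2,40],"twist": [0,0,0],"hand": 0.14},{"dp": [-10,-2,40],"twist": [0,0,0],"hand": 0.14},{"dp": [-10,-2,40],"twist": [0,0,0],"hand": 0.14}]}}

```text
clock: 7.52
tool_pos: [0.4609, -0.2134, 0.1075]
eef_rot: [0.735, 0.678, -0.001, -0.0]
contact_force: [-0.7, -0.6, 0.5]
opening: 0.574
finger_force: 0.0
```

```bash
cat > look.py <<'E'
from h import *
import sys
x,y,h=map(float,sys.argv[1:4]); z=float(sys.argv[4]) if len(sys.argv)>4 else .026
s=r.get_state(); print("at",s["tool_pos"].round(4),"q",s["q"].round(2),"open",s["opening"].round(3))
th=float(sys.argv[5]) if len(sys.argv)>5 else None
d=snap("wrist");W=cloud(d);f=ringfit(W,(x,y),h,.045 if h<.03 else .05);print("wrist",f)
if f: print(to([f[1][0],f[1][1],z],th))
E
python3 look.py .4588 -.2208 .028
python3 - <<'E'
from h import *
d=snap("top","t2.png");W=cloud(d);p=cw(-.085,-.038)
m=(np.hypot(W[...,0]-p[0],W[...,1]-p[1])<.024)&(W[...,2]>.03);print(W[m][:,2].max(),ringfit(W,p,.048))
for n,p in [("L1",(.5761,-.0981,.037)),("L2",(.546,-.3136,.037)),("L3",(.451,-.3135,.037)),("S1",(.6769,-.2085,.029)),("S2",(.4588,-.2208,.029))]: print(n,ringfit(W,p[:2],p[2],.04))
E
```

```text
Traceback (most recent call last):
  File "look.py", line 4, in <module>
    s=r.get_state(); print("at",s["tool_pos"].round(4),"q",s["q"].round(2),"open",s["opening"].round(3))
                                                                                  ^^^^^^^^^^^^^^^^^^
AttributeError: 'float' object has no attribute 'round'
Traceback (most recent call last):
ValueError: zero-size array to reduction operation maximum which has no identity
```

```bash
sed -i 's/s\["opening"\].round(3)/round(s["opening"],3)/' look.py
python3 look.py .4588 -.2208 .028
python3 - <<'E'
from h import *
d=snap("top","t2.png");W=cloud(d);p=cw(-.085,-.038)
print(ringfit(W,p,.048))
d=snap("scene","s2.png");V=cloud(d);print(ringfit(V,p,.048,.024))
for n,p in [("L1",(.5761,-.0981,.037)),("L2",(.546,-.3136,.037)),("L3",(.451,-.3135,.037)),("S1",(.6769,-.2085,.029)),("S2",(.4588,-.2208,.029))]: print(n,ringfit(W,p[:2],p[2],.04),ringfit(V,p[:2],p[2],.04))
E
```

```text
at [ 0.4608 -0.2135  0.1074] q [ 0.15  0.83  0.33  2.05 -0.71  0.37  0.97] open 0.571
wrist (674, array([ 0.4585, -0.2198,  0.0147]))
(array([-6.2, -1.5, 81.3]), array([-0.0019,  0.0016,  0.0037]))
None
(96, array([0.488 , 0.1046, 0.0134]))
L1 (86, array([ 0.5762, -0.0981,  0.0209])) (114, array([ 0.5762, -0.0963,  0.0208]))
L2 (41, array([ 0.5465, -0.3141,  0.0203])) (140, array([ 0.5464, -0.3114,  0.0211]))
L3 None (124, array([ 0.4508, -0.3116,  0.0208]))
S1 (62, array([ 0.6768, -0.2085,  0.0148])) (94, array([ 0.6771, -0.2066,  0.0147]))
S2 None (75, array([ 0.4585, -0.2182,  0.015 ]))
```

View pics/s2.png

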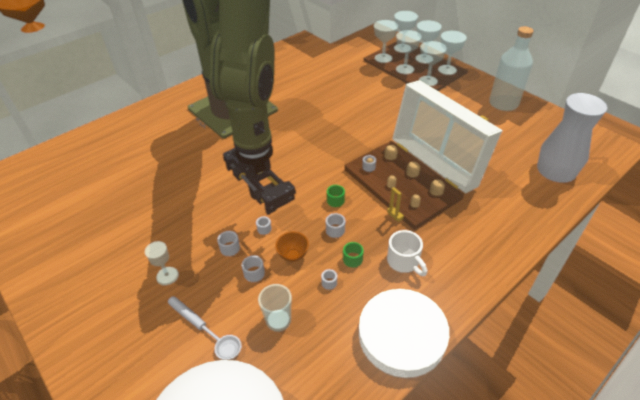

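The scene view shows the first ring down on thin0 at (370,162), with the others untouched. Next, S2.

Request:
{"method": "step_arm", "body": {"motion": [{"dp": [-6,-1.5,45],"twist": [0,0,0],"hand": 0.14},{"dp": [-6,-1.5,81],"twist": [0,0,0],"hand": 0.14},{"dp": [-6,-1.5,81],"twist": [0,0,0],"hand": 0.14},{"dp": [-6,-1.5,81],"twist": [0,0,0],"hand": -0.6},{"dp": [-6,-1.5,81],"twist": [0,0,0],"hand": -0.6}]}}

```text
clock: 8.35
tool_pos: [0.4579, -0.2205, 0.0258]
eef_rot: [0.736, 0.677, -0.002, -0.0]
contact_force: [0.6, 0.4, -0.6]
opening: 0.377
finger_force: 30.1
```

Request:
{"method": "step_arm", "body": {"motion": [{"dp": [0,0,0],"twist": [0,0,0],"hand": -0.6}]}}

```text
clock: 8.48
tool_pos: [0.4579, -0.2205, 0.0258]
eef_rot: [0.736, 0.677, -0.002, -0.0]
contact_force: [0.2, -1.1, 1.0]
opening: 0.378
finger_force: 30.0
```

```bash
cat > st.py <<'E'
from h import *
import sys
s=r.get_state(); print("at",s["tool_pos"].round(4),"q",s["q"].round(2),"open",round(s["opening"],3),"ff",round(s["finger_force"],1),s["contact_force"].round(1),"clk",s["clock"])
a=list(map(float,sys.argv[1:]))
print(to([*cw(a[0],a[1]),a[2]],*(a[3:4])))
E
python3 st.py 0 -.038 .11
```

```text
at [ 0.4579 -0.2205  0.0258] q [ 0.26  0.97  0.16  2.05 -0.79  0.18  1.05] open 0.378 ff 30.0 [ 0.2 -1.1  1. ] clk 8.475
(array([325.8,  88.1, -85.1]), array([-0.0027,  0.0019,  0.002 ]))
```

Request:
{"method": "step_arm", "body": {"motion": [{"dp": [0,0,-60],"twist": [0,0,0],"hand": -0.6},{"dp": [50,14,-100],"twist": [0,0,0],"hand": -0.6},{"dp": [220,60,-100],"twist": [0,0,0],"hand": -0.6},{"dp": [220,60,-100],"twist": [0,0,0],"hand": -0.6},{"dp": [220,60,-100],"twist": [0,0,0],"hand": -0.6}]}}

```text
clock: 9.1
tool_pos: [0.5368, -0.0032, 0.1252]
eef_rot: [0.736, 0.677, -0.001, -0.001]
contact_force: [0.3, -0.6, -1.1]
opening: 0.373
finger_force: 30.0
```

Request:
{"method": "step_arm", "body": {"motion": [{"dp": [106,28,0],"twist": [0,0,0],"hand": -0.6},{"dp": [106,28,0],"twist": [0,0,0],"hand": -0.6},{"dp": [106,28,25],"twist": [0,0,0],"hand": -0.6},{"dp": [106,28,25],"twist": [0,0,0],"hand": -0.6},{"dp": [106,28,25],"twist": [0,0,0],"hand": -0.6}]}}

```text
clock: 9.72
tool_pos: [0.573, 0.0959, 0.1003]
eef_rot: [0.737, 0.676, -0.002, -0.0]
contact_force: [-0.4, -0.2, -0.2]
opening: 0.379
finger_force: 30.0
```

```bash
python3 st.py 0 -.038 .0465
```

```text
at [0.573  0.0959 0.1003] q [-0.53  0.94  0.52  1.84 -0.8   0.59  0.42] open 0.379 ff 30.0 [-0.4 -0.2 -0.2] clk 9.725
(array([ 1.2,  0.3, 53.8]), array([-0.003 ,  0.0021, -0.0001]))
```

Request:
{"method": "step_arm", "body": {"motion": [{"dp": [1,0,20],"twist": [0,0,0],"hand": -0.6},{"dp": [1,0,30],"twist": [0,0,0],"hand": -0.6},{"dp": [1,0,40],"twist": [0,0,0],"hand": -0.6},{"dp": [1,0,50],"twist": [0,0,0],"hand": -0.6},{"dp": [1,0,54],"twist": [0,0,0],"hand": -0.6}]}}

```text
clock: 10.35
tool_pos: [0.5726, 0.0978, 0.0455]
eef_rot: [0.736, 0.677, -0.002, -0.001]
contact_force: [-6.8, 0.2, 29.4]
opening: 0.375
finger_force: 30.0
```

Request:
{"method": "step_arm", "body": {"motion": [{"dp": [0,0,0],"twist": [0,0,0],"hand": -0.6}]}}

```text
clock: 10.48
tool_pos: [0.5729, 0.0978, 0.0458]
eef_rot: [0.736, 0.677, -0.002, -0.001]
contact_force: [-1.5, -0.6, 1.2]
opening: 0.376
finger_force: 30.0
```

```bash
python3 st.py 0 -.038 .0465
```

```text
at [0.5729 0.0978 0.0458] q [-0.49  1.01  0.44  1.84 -0.87  0.49  0.47] open 0.376 ff 30.0 [-1.5 -0.6  1.2] clk 10.475
(array([-0.9,  0.3, -0.7]), array([-0.0031,  0.0013,  0.0014]))
```

Request:
{"method": "step_arm", "body": {"motion": [{"dp": [0,0,0],"twist": [0,0,0],"hand": 0.14},{"dp": [0,0,0],"twist": [0,0,0],"hand": 0.14},{"dp": [0,0,-10],"twist": [0,0,0],"hand": 0.14},{"dp": [0,0,-60],"twist": [0,0,0],"hand": 0.14},{"dp": [0,0,-110],"twist": [0,0,0],"hand": 0.14}]}}

```text
clock: 11.1
tool_pos: [0.573, 0.098, 0.1572]
eef_rot: [0.736, 0.677, -0.002, -0.001]
contact_force: [0.4, 0.8, 0.0]
opening: 0.569
finger_force: 0.0
```

Request:
{"method": "step_arm", "body": {"motion": [{"dp": [-276,122,0],"twist": [0,0,0],"hand": 0.14},{"dp": [-276,122,0],"twist": [0,0,0],"hand": 0.14},{"dp": [-276,122,0],"twist": [0,0,0],"hand": 0.14},{"dp": [-276,122,0],"twist": [0,0,0],"hand": 0.14},{"dp": [-276,122,0],"twist": [0,0,0],"hand": 0.14}]}}

```text
clock: 11.72
tool_pos: [0.6719, -0.1902, 0.1565]
eef_rot: [0.737, 0.676, -0.002, -0.0]
contact_force: [1.2, -0.6, -0.5]
opening: 0.569
finger_force: 0.0
```

Request:
{"method": "step_arm", "body": {"motion": [{"dp": [-15,6,50],"twist": [0,0,0],"hand": 0.14},{"dp": [-15,6,50],"twist": [0,0,0],"hand": 0.14},{"dp": [-15,6,50],"twist": [0,0,0],"hand": 0.14},{"dp": [-15,6,50],"twist": [0,0,0],"hand": 0.14}]}}

```text
clock: 12.22
tool_pos: [0.6775, -0.2014, 0.1078]
eef_rot: [0.735, 0.678, -0.001, 0.0]
contact_force: [-0.6, -0.4, -0.8]
opening: 0.571
finger_force: 0.0
```

```bash
python3 look.py .6769 -.2085 .028
python3 - <<'E'
from h import *
d=snap("scene");V=cloud(d)
for x in(-.085,0):p=cw(x,-.038);print(p,ringfit(V,p,.048,.024))
for n,p in [("L1",(.5761,-.0981,.037)),("L2",(.546,-.3136,.037)),("L3",(.451,-.3135,.037)),("S1",(.6769,-.2085,.029))]: print(n,ringfit(V,p[:2],p[2],.04))
E
```

```text
at [ 0.6775 -0.2014  0.1078] q [-0.03  1.06  0.56  1.42 -0.66  0.86  0.65] open 0.571
wrist (680, array([ 0.6772, -0.2075,  0.0148]))
(array([-5.8,  0.4, 81.7]), array([-0.0005,  0.0016,  0.0035]))
[0.48845933 0.10421505] (95, array([0.4875, 0.1046, 0.0136]))
[0.57314738 0.09693946] (106, array([0.5728, 0.0993, 0.0139]))
L1 None
L2 (136, array([ 0.5462, -0.3113,  0.021 ]))
L3 (126, array([ 0.4512, -0.3114,  0.0208]))
S1 (100, array([ 0.6769, -0.2063,  0.015 ]))
```

Request:
{"method": "step_arm", "body": {"motion": [{"dp": [-6,0.5,45],"twist": [0,0,0],"hand": 0.14},{"dp": [-6,0.5,82],"twist": [0,0,0],"hand": 0.14},{"dp": [-6,0.5,82],"twist": [0,0,0],"hand": 0.14},{"dp": [-6,0.5,82],"twist": [0,0,0],"hand": -0.6},{"dp": [-6,0.5,82],"twist": [0,0,0],"hand": -0.6}]}}

```text
clock: 12.95
tool_pos: [0.6763, -0.2084, 0.0243]
eef_rot: [0.736, 0.677, -0.001, -0.0]
contact_force: [-1.3, -0.7, 2.4]
opening: 0.373
finger_force: 30.3
```

Request:
{"method": "step_arm", "body": {"motion": [{"dp": [0,0,0],"twist": [0,0,0],"hand": -0.6},{"dp": [0,0,-60],"twist": [0,0,0],"hand": -0.6},{"dp": [0,0,-120],"twist": [0,0,0],"hand": -0.6},{"dp": [0,0,-140],"twist": [0,0,0],"hand": -0.6}]}}

```text
clock: 13.45
tool_pos: [0.678, -0.2099, 0.1681]
eef_rot: [0.736, 0.677, -0.0, 0.002]
contact_force: [0.3, -0.3, -0.4]
opening: 0.372
finger_force: 30.0
```

```bash
python3 st.py .085 -.038 .16
```

```text
at [ 0.678  -0.2099  0.1681] q [-0.04  0.99  0.61  1.38 -0.62  0.96  0.63] open 0.372 ff 30.0 [ 0.3 -0.3 -0.4] clk 13.45
(array([296.9, -45.3,   6.8]), array([0.0029, 0.0039, 0.0016]))
```

Request:
{"method": "step_arm", "body": {"motion": [{"dp": [297,-45,3],"twist": [0,0,0],"hand": -0.6},{"dp": [297,-45,3],"twist": [0,0,0],"hand": -0.6},{"dp": [297,-45,3],"twist": [0,0,0],"hand": -0.6},{"dp": [297,-45,3],"twist": [0,0,0],"hand": -0.6},{"dp": [297,-45,3],"twist": [0,0,0],"hand": -0.6}]}}

```text
clock: 14.08
tool_pos: [0.6552, 0.0948, 0.1591]
eef_rot: [0.735, 0.678, -0.002, -0.002]
contact_force: [0.6, 0.5, -0.9]
opening: 0.366
finger_force: 30.0
```

Request:
{"method": "step_arm", "body": {"motion": [{"dp": [0,0,60],"twist": [0,0,0],"hand": -0.6},{"dp": [0,0,60],"twist": [0,0,0],"hand": -0.6},{"dp": [0,0,60],"twist": [0,0,0],"hand": -0.6},{"dp": [0,0,60],"twist": [0,0,0],"hand": -0.6}]}}

```text
clock: 14.58
tool_pos: [0.6577, 0.0895, 0.1026]
eef_rot: [0.737, 0.676, -0.001, 0.001]
contact_force: [0.4, -0.2, -0.5]
opening: 0.367
finger_force: 30.0
```

```bash
python3 st.py .085 -.038 .0455
```

```text
at [0.6577 0.0895 0.1026] q [-0.49  1.02  0.59  1.57 -0.74  0.78  0.33] open 0.367 ff 30.0 [ 0.4 -0.2 -0.5] clk 14.575
(array([ 0.3,  0.1, 57.1]), array([ 0.0003,  0.0017, -0.0002]))
```

Request:
{"method": "step_arm", "body": {"motion": [{"dp": [0,0,20],"twist": [0,0,0],"hand": -0.6},{"dp": [0,0,32],"twist": [0,0,0],"hand": -0.6},{"dp": [0,0,44],"twist": [0,0,0],"hand": -0.6},{"dp": [0,0,54],"twist": [0,0,0],"hand": -0.6},{"dp": [0,0,57],"twist": [0,0,0],"hand": -0.6}]}}

```text
clock: 15.2
tool_pos: [0.6567, 0.0906, 0.0441]
eef_rot: [0.736, 0.677, -0.001, -0.0]
contact_force: [-4.1, 0.6, 20.7]
opening: 0.375
finger_force: 30.0
```

Request:
{"method": "step_arm", "body": {"motion": [{"dp": [0,0,0],"twist": [0,0,0],"hand": -0.6}]}}

```text
clock: 15.32
tool_pos: [0.6567, 0.0907, 0.0442]
eef_rot: [0.736, 0.677, -0.001, -0.0]
contact_force: [-0.5, -0.5, 6.3]
opening: 0.371
finger_force: 30.0
```

```bash
python3 st.py .085 -.038 .0455
```

```text
at [0.6567 0.0907 0.0442] q [-0.47  1.1   0.53  1.58 -0.79  0.69  0.37] open 0.371 ff 30.0 [-0.5 -0.5  6.3] clk 15.325
(array([-0.9,  1.2, -1.3]), array([-0.002 ,  0.0014,  0.0015]))
```

Request:
{"method": "step_arm", "body": {"motion": [{"dp": [0,0,0],"twist": [0,0,0],"hand": 0.14},{"dp": [0,0,0],"twist": [0,0,0],"hand": 0.14},{"dp": [0,0,-10],"twist": [0,0,0],"hand": 0.14},{"dp": [0,0,-70],"twist": [0,0,0],"hand": 0.14},{"dp": [0,0,-130],"twist": [0,0,0],"hand": 0.14}]}}

```text
clock: 15.95
tool_pos: [0.656, 0.091, 0.1748]
eef_rot: [0.736, 0.677, -0.002, -0.001]
contact_force: [-0.1, 0.9, 0.8]
opening: 0.567
finger_force: 0.0
```

Request:
{"method": "step_arm", "body": {"motion": [{"dp": [-193,-66,0],"twist": [0,0,-0.9],"hand": 0.4},{"dp": [-193,-66,0],"twist": [0,0,-0.9],"hand": 0.4},{"dp": [-193,-66,0],"twist": [0,0,-0.9],"hand": 0.4},{"dp": [-193,-66,0],"twist": [0,0,-0.9],"hand": 0.4},{"dp": [-193,-66,0],"twist": [0,0,-0.9],"hand": 0.4}]}}

```text
clock: 16.58
tool_pos: [0.5734, -0.0987, 0.1748]
eef_rot: [0.368, 0.93, -0.002, -0.001]
contact_force: [0.0, 0.5, 0.1]
opening: 0.702
finger_force: 0.0
```

Request:
{"method": "step_arm", "body": {"motion": [{"dp": [0,0,0],"twist": [0,0,-0.9],"hand": 0.4},{"dp": [0,0,0],"twist": [0,0,-0.9],"hand": 0.4},{"dp": [0,0,0],"twist": [0,0,-0.9],"hand": 0.4},{"dp": [0,0,0],"twist": [0,0,-0.9],"hand": 0.4},{"dp": [0,0,0],"twist": [0,0,-0.9],"hand": 0.4}]}}

```text
clock: 17.2
tool_pos: [0.5744, -0.0961, 0.1744]
eef_rot: [-0.075, 0.997, -0.001, -0.002]
contact_force: [0.1, -0.1, 0.0]
opening: 0.698
finger_force: 0.0
```

Request:
{"method": "step_arm", "body": {"motion": [{"dp": [0,0,50],"twist": [0,0,-0.38],"hand": 0.4},{"dp": [0,0,50],"twist": [0,0,-0.38],"hand": 0.4},{"dp": [0,0,50],"twist": [0,0,-0.38],"hand": 0.4},{"dp": [0,0,50],"twist": [0,0,-0.38],"hand": 0.4}]}}

```text
clock: 17.7
tool_pos: [0.5748, -0.0961, 0.1246]
eef_rot: [-0.258, 0.966, -0.001, -0.001]
contact_force: [-0.3, -0.3, -0.2]
opening: 0.701
finger_force: 0.0
```

```bash
python3 look.py .5761 -.0981 .036 .028 2.094
python3 - <<'E'
from h import *
d=snap("scene");V=cloud(d)
for x in(-.085,0,.085):p=cw(x,-.038);print(p,ringfit(V,p,.048,.024))
for n,p in [("L1",(.5761,-.0981,.037)),("L2",(.546,-.3136,.037)),("L3",(.451,-.3135,.037))]: print(n,ringfit(V,p[:2],p[2],.04))
E
```

```text
at [ 0.5748 -0.0961  0.1246] q [ 0.09  0.82 -0.01  1.81  0.02  0.51  2.16] open 0.701
wrist (886, array([ 0.5753, -0.0977,  0.0207]))
(array([ 0.2, -1.7, 96.6]), array([-0.0006, -0.0026, -0.0007]))
[0.48845933 0.10421505] (95, array([0.488 , 0.1048, 0.0134]))
[0.57314738 0.09693946] (102, array([0.5732, 0.0992, 0.0135]))
[0.65783544 0.08966387] (112, array([0.6563, 0.092 , 0.0138]))
L1 (110, array([ 0.5762, -0.0962,  0.0209]))
L2 (138, array([ 0.5462, -0.3115,  0.0208]))
L3 (120, array([ 0.4506, -0.3115,  0.0209]))
```

Request:
{"method": "step_arm", "body": {"motion": [{"dp": [0,-1.5,50],"twist": [0,0,0],"hand": 0.4},{"dp": [0,-1.5,96],"twist": [0,0,0],"hand": 0.4},{"dp": [0,-1.5,96],"twist": [0,0,0],"hand": 0.4},{"dp": [0,-1.5,96],"twist": [0,0,0],"hand": -0.4},{"dp": [0,-1.5,96],"twist": [0,0,0],"hand": -0.4}], "force": 35}}

```text
clock: 18.42
tool_pos: [0.5754, -0.0972, 0.0293]
eef_rot: [-0.259, 0.966, -0.001, -0.001]
contact_force: [-0.1, -0.6, -0.1]
opening: 0.51
finger_force: 35.0
```

Request:
{"method": "step_arm", "body": {"motion": [{"dp": [0,0,0],"twist": [0,0,0],"hand": -0.4}]}}

```text
clock: 18.55
tool_pos: [0.5754, -0.0972, 0.0293]
eef_rot: [-0.259, 0.966, -0.0, -0.001]
contact_force: [-0.7, -0.0, 5.6]
opening: 0.511
finger_force: 35.0
```

```bash
python3 st.py 0 .037 .17 2.98
```

```text
at [ 0.5754 -0.0972  0.0293] q [ 0.09  0.98 -0.01  1.82  0.03  0.34  2.16] open 0.511 ff 35.0 [-0.7 -0.   5.6] clk 18.55
(array([-138. ,  230.6, -141.1]), array([ 4.000e-04, -2.100e-03, -8.844e-01]))
```

Request:
{"method": "step_arm", "body": {"motion": [{"dp": [0,0,-60],"twist": [0,0,0],"hand": -0.4},{"dp": [0,0,-120],"twist": [0,0,0],"hand": -0.4},{"dp": [-70,115,-141],"twist": [0,0,-0.5],"hand": -0.4},{"dp": [-70,115,-141],"twist": [0,0,-0.5],"hand": -0.4},{"dp": [-70,115,-141],"twist": [0,0,-0.5],"hand": -0.4}]}}

```text
clock: 19.18
tool_pos: [0.5783, 0.0447, 0.1702]
eef_rot: [-0.496, 0.868, 0.002, 0.0]
contact_force: [0.3, -0.3, -1.2]
opening: 0.509
finger_force: 35.0
```

```bash
python3 st.py 0 .037 .17 2.98
```

```text
at [0.5783 0.0447 0.1702] q [-0.08  0.75 -0.13  1.79  0.15  0.61  2.31] open 0.509 ff 35.0 [ 0.3 -0.3 -1.2] clk 19.175
(array([-110.1,   63.4,    0.6]), array([ 0.0022,  0.0029, -0.371 ]))
```

Request:
{"method": "step_arm", "body": {"motion": [{"dp": [-110,63,0],"twist": [0,0,-0.37],"hand": -0.4},{"dp": [-110,63,0],"twist": [0,0,-0.37],"hand": -0.4},{"dp": [-110,63,0],"twist": [0,0,-0.37],"hand": -0.4},{"dp": [-110,63,0],"twist": [0,0,-0.37],"hand": -0.4},{"dp": [-110,63,0],"twist": [0,0,-0.37],"hand": -0.4}]}}

```text
clock: 19.8
tool_pos: [0.5816, 0.1618, 0.1685]
eef_rot: [-0.641, 0.767, -0.0, -0.002]
contact_force: [-0.6, -0.1, -0.9]
opening: 0.507
finger_force: 35.0
```

```bash
python3 st.py 0 .037 .115 2.98
```

```text
at [0.5816 0.1618 0.1685] q [-0.23  0.78 -0.2   1.71  0.23  0.68  2.4 ] open 0.507 ff 35.0 [-0.6 -0.1 -0.9] clk 19.8
(array([-9.5,  3.6, 53.5]), array([ 0.0029, -0.0038, -0.0174]))
```

Request:
{"method": "step_arm", "body": {"motion": [{"dp": [-10,3,10],"twist": [0,0,-0.09],"hand": -0.4},{"dp": [-10,3,30],"twist": [0,0,-0.09],"hand": -0.4},{"dp": [-10,3,53],"twist": [0,0,-0.09],"hand": -0.4},{"dp": [-10,3,53],"twist": [0,0,-0.09],"hand": -0.4},{"dp": [-10,3,53],"twist": [0,0,-0.09],"hand": -0.4}]}}

```text
clock: 20.42
tool_pos: [0.5807, 0.1738, 0.1162]
eef_rot: [-0.676, 0.737, 0.0, -0.001]
contact_force: [0.7, 0.1, -0.5]
opening: 0.508
finger_force: 35.0
```

```bash
python3 st.py 0 .037 .0493 3.056; python3 - <<'E'
from h import *
s=r.get_state()
d=snap("wrist","w5.png");W=cloud(d)
M=T(s["tool_pos"],s["eef_rot"]); P=(W.reshape(-1,3)-M[:3,3])@M[:3,:3]; P=P[(abs(P[:,0])<.03)&(abs(P[:,1])<.02)&(P[:,2]>-.03)&(P[:,2]<.04)]
print(len(P),(np.percentile(P,[0,2,50,98,100],axis=0)*1e3).round(1))
E
```

```text
at [0.5807 0.1738 0.1162] q [-0.25  0.86 -0.2   1.73  0.28  0.58  2.43] open 0.508 ff 35.0 [ 0.7  0.1 -0.5] clk 20.425
(array([ 2.2,  0.7, 66.9]), array([ 0.0022, -0.0015, -0.0016]))
4990 [[-19.6 -20.   -6.9]
 [-18.9 -19.1  -5.8]
 [ 10.7   0.1   9. ]
 [ 22.8  19.   29. ]
 [ 23.4  20.   31.1]]
```

View pics/w5.png

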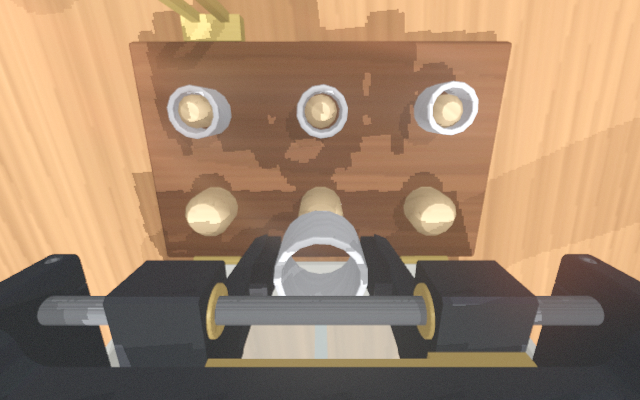

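Wrist view: all three thin pegs carry rings, at (193,112), (322,110) and (452,108). The large ring is centred over thick1. I'll lower it.

Request:
{"method": "step_arm", "body": {"motion": [{"dp": [2,0.5,30],"twist": [0,0,0],"hand": -0.4},{"dp": [2,0.5,40],"twist": [0,0,0],"hand": -0.4},{"dp": [2,0.5,50],"twist": [0,0,0],"hand": -0.4},{"dp": [2,0.5,60],"twist": [0,0,0],"hand": -0.4},{"dp": [2,0.5,66],"twist": [0,0,0],"hand": -0.4}]}}

```text
clock: 21.1
tool_pos: [0.5792, 0.1728, 0.0492]
eef_rot: [-0.676, 0.737, 0.001, -0.002]
contact_force: [-2.7, 0.3, 23.9]
opening: 0.508
finger_force: 35.0
```

Request:
{"method": "step_arm", "body": {"motion": [{"dp": [0,0,0.5],"twist": [0,0,0],"hand": -0.4}]}}

```text
clock: 21.22
tool_pos: [0.5792, 0.1728, 0.0493]
eef_rot: [-0.676, 0.737, 0.001, -0.002]
contact_force: [-0.5, -0.3, 3.9]
opening: 0.51
finger_force: 35.0
```

```bash
python3 st.py 0 .037 .0493 3.056
```

```text
at [0.5792 0.1728 0.0493] q [-0.27  0.97 -0.16  1.75  0.31  0.45  2.41] open 0.51 ff 35.0 [-0.5 -0.3  3.9] clk 21.225
(array([ 1.1, -0.4, -0. ]), array([ 0.003 , -0.0014,  0.0002]))
```

Request:
{"method": "step_arm", "body": {"motion": [{"dp": [0,0,0],"twist": [0,0,0],"hand": 0.35},{"dp": [0,0,0],"twist": [0,0,0],"hand": 0.35},{"dp": [0,0,-10],"twist": [0,0,0],"hand": 0.35},{"dp": [0,0,-70],"twist": [0,0,0],"hand": 0.35},{"dp": [0,0,-120],"twist": [0,0,0],"hand": 0.35}]}}

```text
clock: 21.85
tool_pos: [0.5797, 0.1729, 0.1712]
eef_rot: [-0.676, 0.737, 0.001, -0.001]
contact_force: [1.3, 0.2, 0.5]
opening: 0.674
finger_force: 0.0
```

Request:
{"method": "step_arm", "body": {"motion": [{"dp": [300,-5,0],"twist": [0,0,0.6],"hand": 0.4},{"dp": [300,-5,0],"twist": [0,0,0.6],"hand": 0.4},{"dp": [300,-5,0],"twist": [0,0,0.6],"hand": 0.4},{"dp": [300,-5,0],"twist": [0,0,0.6],"hand": 0.4},{"dp": [300,-5,0],"twist": [0,0,0.6],"hand": 0.4}]}}

```text
clock: 22.48
tool_pos: [0.5585, -0.1296, 0.1703]
eef_rot: [-0.427, 0.904, -0.001, -0.002]
contact_force: [0.5, 0.3, -0.3]
opening: 0.701
finger_force: 0.0
```

```bash
python3 st.py 0 .037 .0493 3.056; python3 - <<'E'
from h import *
d=snap("scene");V=cloud(d)
for x in(0,):p=cw(x,.037);print(p,ringfit(V,p,.056,.03))
for n,p in [("L2",(.546,-.3136,.037)),("L3",(.451,-.3135,.037))]: print(n,ringfit(V,p[:2],p[2],.04))
print(to((.546,-.313,.125),2.094))
E
```

```text
at [ 0.5585 -0.1296  0.1703] q [ 0.22  0.74 -0.12  1.81  0.15  0.6   2.45] open 0.701 ff 0.0 [ 0.5  0.3 -0.3] clk 22.475
(array([-246.6,  174.9,  120.2]), array([ 0.0015, -0.0032, -0.6021]))
[0.57956702 0.17166421] (103, array([0.5801, 0.1734, 0.0207]))
L2 (132, array([ 0.5461, -0.3115,  0.0208]))
L3 (118, array([ 0.4511, -0.3114,  0.021 ]))
(array([ 139.9, -103.1,   46.9]), array([-0.0048, -0.009 ,  0.3501]))
```

Request:
{"method": "step_arm", "body": {"motion": [{"dp": [143,-105,45],"twist": [0,0,0.35],"hand": 0.4},{"dp": [143,-105,45],"twist": [0,0,0.35],"hand": 0.4},{"dp": [143,-105,45],"twist": [0,0,0.35],"hand": 0.4},{"dp": [143,-105,45],"twist": [0,0,0.35],"hand": 0.4},{"dp": [143,-105,45],"twist": [0,0,0.35],"hand": 0.4}]}}

```text
clock: 23.15
tool_pos: [0.5498, -0.3028, 0.125]
eef_rot: [-0.265, 0.964, 0.0, -0.001]
contact_force: [-0.5, 0.1, 0.7]
opening: 0.702
finger_force: 0.0
```

```bash
python3 look.py .546 -.3130 .036 .028 2.094
```

```text
at [ 0.5498 -0.3028  0.125 ] q [ 0.47  0.87 -0.07  1.66  0.09  0.62  2.46] open 0.702
wrist (908, array([ 0.5454, -0.3137,  0.0207]))
(array([10.1, -7.9, 97.2]), array([ 0.0015, -0.0018,  0.014 ]))
```

Request:
{"method": "step_arm", "body": {"motion": [{"dp": [10,-8,20],"twist": [0,0,0.014],"hand": 0.4},{"dp": [10,-8,60],"twist": [0,0,0.014],"hand": 0.4},{"dp": [10,-8,96],"twist": [0,0,0.014],"hand": 0.4},{"dp": [10,-8,96],"twist": [0,0,0.014],"hand": 0.4},{"dp": [10,-8,96],"twist": [0,0,0.014],"hand": -0.4}]}}

```text
clock: 23.82
tool_pos: [0.5446, -0.3157, 0.0291]
eef_rot: [-0.258, 0.966, -0.0, -0.002]
contact_force: [-0.7, -0.3, 0.4]
opening: 0.613
finger_force: 0.0
```

Request:
{"method": "step_arm", "body": {"motion": [{"dp": [0,0,0],"twist": [0,0,0],"hand": -0.4},{"dp": [0,0,0],"twist": [0,0,0],"hand": -0.4}]}}

```text
clock: 24.08
tool_pos: [0.545, -0.316, 0.0298]
eef_rot: [-0.258, 0.966, -0.001, -0.001]
contact_force: [-0.2, 0.9, 1.6]
opening: 0.514
finger_force: 35.0
```

```bash
python3 st.py .085 .037 .17 3.056
```

```text
at [ 0.545  -0.316   0.0298] q [ 0.48  1.01 -0.05  1.67  0.1   0.46  2.45] open 0.514 ff 35.0 [-0.2  0.9  1.6] clk 24.075
(array([-342.2,  357.2, -141.3]), array([ 9.00e-04, -2.70e-03, -9.64e-01]))
```

Request:
{"method": "step_arm", "body": {"motion": [{"dp": [0,0,-60],"twist": [0,0,0],"hand": -0.4},{"dp": [0,0,-120],"twist": [0,0,0],"hand": -0.4},{"dp": [-120,125,-141],"twist": [0,0,-0.35],"hand": -0.4},{"dp": [-120,125,-141],"twist": [0,0,-0.35],"hand": -0.4},{"dp": [-120,125,-141],"twist": [0,0,-0.35],"hand": -0.4}]}}

```text
clock: 24.7
tool_pos: [0.5876, -0.1446, 0.1705]
eef_rot: [-0.423, 0.906, 0.0, -0.001]
contact_force: [0.7, -0.8, -1.3]
opening: 0.514
finger_force: 35.0
```

```bash
python3 st.py .085 .0355 .17 3.056
```

```text
at [ 0.5876 -0.1446  0.1705] q [ 0.24  0.78 -0.13  1.71  0.15  0.67  2.47] open 0.514 ff 35.0 [ 0.7 -0.8 -1.3] clk 24.7
(array([-285. ,  138.7,    0.4]), array([ 1.600e-03, -5.000e-04, -6.112e-01]))
```

Request:
{"method": "step_arm", "body": {"motion": [{"dp": [-270,131,0],"twist": [0,0,-0.58],"hand": -0.4},{"dp": [-270,131,0],"twist": [0,0,-0.58],"hand": -0.4},{"dp": [-270,131,0],"twist": [0,0,-0.58],"hand": -0.4},{"dp": [-270,131,0],"twist": [0,0,-0.58],"hand": -0.4},{"dp": [-270,131,0],"twist": [0,0,-0.58],"hand": -0.4}]}}

```text
clock: 25.32
tool_pos: [0.6607, 0.1465, 0.1694]
eef_rot: [-0.664, 0.748, 0.001, -0.001]
contact_force: [0.8, -0.5, -0.6]
opening: 0.52
finger_force: 35.0
```

Request:
{"method": "step_arm", "body": {"motion": [{"dp": [-12,0,40],"twist": [0,0,-0.03],"hand": -0.4},{"dp": [-12,0,40],"twist": [0,0,-0.03],"hand": -0.4},{"dp": [-12,0,40],"twist": [0,0,-0.03],"hand": -0.4},{"dp": [-12,0,40],"twist": [0,0,-0.03],"hand": -0.4}]}}

```text
clock: 25.82
tool_pos: [0.6629, 0.1536, 0.1305]
eef_rot: [-0.674, 0.739, -0.0, -0.001]
contact_force: [-0.6, -0.8, -0.4]
opening: 0.515
finger_force: 35.0
```

```bash
python3 st.py .085 .0355 .0498 3.056;  cat > inhand.py <<'E'
from h import *
s=r.get_state()
d=snap("wrist");W=cloud(d)
M=T(s["tool_pos"],s["eef_rot"]); P=(W.reshape(-1,3)-M[:3,3])@M[:3,:3]; P=P[(abs(P[:,0])<.03)&(abs(P[:,1])<.02)&(P[:,2]>-.03)&(P[:,2]<.04)]
print(len(P),(np.percentile(P,[0,2,50,98,100],axis=0)*1e3).round(1))
E
python3 inhand.py
```

```text
at [0.6629 0.1536 0.1305] q [-0.16  0.93 -0.27  1.48  0.31  0.78  2.5 ] open 0.515 ff 35.0 [-0.6 -0.8 -0.4] clk 25.825
(array([-9.5, -0.4, 80.6]), array([ 0.0007, -0.0017, -0.0066]))
4803 [[-21.6 -20.   -6.4]
 [-20.7 -19.1  -5.2]
 [ 10.5   0.1  10. ]
 [ 21.   19.2  29.6]
 [ 21.7  20.   31.6]]
```

Request:
{"method": "step_arm", "body": {"motion": [{"dp": [-10,0,25],"twist": [0,0,-0.006],"hand": -0.4},{"dp": [-10,0,40],"twist": [0,0,-0.006],"hand": -0.4},{"dp": [-10,0,40],"twist": [0,0,-0.006],"hand": -0.4},{"dp": [-10,0,40],"twist": [0,0,-0.006],"hand": -0.4}]}}

```text
clock: 26.38
tool_pos: [0.6627, 0.165, 0.0885]
eef_rot: [-0.677, 0.736, 0.001, -0.002]
contact_force: [0.2, 0.4, -1.3]
opening: 0.516
finger_force: 35.0
```

```bash
python3 st.py .085 .0355 .0498 3.056
```

```text
at [0.6627 0.165  0.0885] q [-0.18  0.99 -0.26  1.48  0.33  0.72  2.48] open 0.516 ff 35.0 [ 0.2  0.4 -1.3] clk 26.375
(array([ 1.9, -1.8, 38.7]), array([ 0.0034, -0.0017,  0.0019]))
```

Request:
{"method": "step_arm", "body": {"motion": [{"dp": [1.5,-1,8],"twist": [0,0,0],"hand": -0.4},{"dp": [1.5,-1,16],"twist": [0,0,0],"hand": -0.4},{"dp": [1.5,-1,24],"twist": [0,0,0],"hand": -0.4},{"dp": [1.5,-1,33],"twist": [0,0,0],"hand": -0.4},{"dp": [1.5,-1,39],"twist": [0,0,0],"hand": -0.4}]}}

```text
clock: 27.0
tool_pos: [0.663, 0.1635, 0.0495]
eef_rot: [-0.677, 0.736, 0.001, -0.002]
contact_force: [-10.8, -2.8, 36.3]
opening: 0.513
finger_force: 35.0
```

Request:
{"method": "step_arm", "body": {"motion": [{"dp": [0,0,0],"twist": [0,0,0],"hand": -0.4}]}}

```text
clock: 27.12
tool_pos: [0.6633, 0.1637, 0.0499]
eef_rot: [-0.677, 0.736, 0.001, -0.002]
contact_force: [-0.5, -0.7, 2.8]
opening: 0.513
finger_force: 35.0
```

```bash
python3 st.py .085 .0355 .0498 3.056
```

```text
at [0.6633 0.1637 0.0499] q [-0.19  1.04 -0.24  1.49  0.34  0.66  2.47] open 0.513 ff 35.0 [-0.5 -0.7  2.8] clk 27.125
(array([ 0.7, -0.8,  0.1]), array([ 0.0032, -0.0015,  0.0021]))
```

Request:
{"method": "step_arm", "body": {"motion": [{"dp": [0,0,0],"twist": [0,0,0],"hand": 0.35},{"dp": [0,0,0],"twist": [0,0,0],"hand": 0.35},{"dp": [0,0,-10],"twist": [0,0,0],"hand": 0.35},{"dp": [0,0,-70],"twist": [0,0,0],"hand": 0.35},{"dp": [0,0,-120],"twist": [0,0,0],"hand": 0.35}]}}

```text
clock: 27.75
tool_pos: [0.6641, 0.1638, 0.172]
eef_rot: [-0.677, 0.736, 0.001, -0.001]
contact_force: [0.6, 0.1, 0.2]
opening: 0.674
finger_force: 0.0
```

Request:
{"method": "step_arm", "body": {"motion": [{"dp": [285,100,0],"twist": [0,0,0.6],"hand": 0.4},{"dp": [285,100,0],"twist": [0,0,0.6],"hand": 0.4},{"dp": [285,100,0],"twist": [0,0,0.6],"hand": 0.4},{"dp": [285,100,0],"twist": [0,0,0.6],"hand": 0.4},{"dp": [285,100,0],"twist": [0,0,0.6],"hand": 0.4}]}}

```text
clock: 28.38
tool_pos: [0.5394, -0.1145, 0.1713]
eef_rot: [-0.428, 0.904, -0.001, -0.002]
contact_force: [0.3, -0.3, -0.2]
opening: 0.704
finger_force: 0.0
```

```bash
python3 - <<'E'
from h import *
d=snap("scene");V=cloud(d)
for x in(0,.085):p=cw(x,.037);print(p,ringfit(V,p,.056,.03))
print(ringfit(V,(.451,-.3135),.037,.04))
print(r.get_state()["tool_pos"],to((.451,-.313,.125),2.094))
E
```

```text
[0.57956702 0.17166421] (108, array([0.5799, 0.1735, 0.0208]))
[0.66425507 0.16438862] (125, array([0.6637, 0.1661, 0.0205]))
(121, array([ 0.4509, -0.3114,  0.0209]))
[ 0.53505034 -0.12336062  0.17103781] (array([198.9, -56.9,  48.4]), array([-0.0017, -0.0119,  0.3527]))
```

Request:
{"method": "step_arm", "body": {"motion": [{"dp": [211,-61,45],"twist": [0,0,0.36],"hand": 0.4},{"dp": [211,-61,45],"twist": [0,0,0.36],"hand": 0.4},{"dp": [211,-61,45],"twist": [0,0,0.36],"hand": 0.4},{"dp": [211,-61,45],"twist": [0,0,0.36],"hand": 0.4},{"dp": [211,-61,45],"twist": [0,0,0.36],"hand": 0.4}]}}

```text
clock: 29.05
tool_pos: [0.4521, -0.3178, 0.126]
eef_rot: [-0.257, 0.966, -0.001, -0.003]
contact_force: [0.5, 0.9, 0.3]
opening: 0.702
finger_force: 0.0
```

Request:
{"method": "step_arm", "body": {"motion": [{"dp": [0,0,0],"twist": [0,0,0],"hand": 0.4},{"dp": [0,0,0],"twist": [0,0,0],"hand": 0.4}]}}

```text
clock: 29.3
tool_pos: [0.4556, -0.3124, 0.1265]
eef_rot: [-0.262, 0.965, 0.0, -0.001]
contact_force: [-0.4, -0.7, 0.1]
opening: 0.7
finger_force: 0.0
```

```bash
python3 look.py .451 -.3130 .036 .028 2.094
```

```text
at [ 0.4556 -0.3124  0.1265] q [ 0.58  0.79 -0.11  1.9   0.18  0.46  2.45] open 0.7
wrist (889, array([ 0.45  , -0.3137,  0.0207]))
(array([ 5. ,  1.7, 98.4]), array([ 0.0006, -0.0022,  0.0069]))
```

Request:
{"method": "step_arm", "body": {"motion": [{"dp": [5,2,45],"twist": [0,0,0],"hand": 0.4},{"dp": [5,2,97],"twist": [0,0,0],"hand": 0.4},{"dp": [5,2,97],"twist": [0,0,0],"hand": 0.4},{"dp": [5,2,97],"twist": [0,0,0],"hand": -0.4},{"dp": [5,2,97],"twist": [0,0,0],"hand": -0.4}]}}

```text
clock: 29.98
tool_pos: [0.4493, -0.3151, 0.0306]
eef_rot: [-0.261, 0.965, -0.001, -0.001]
contact_force: [0.3, -0.7, -0.2]
opening: 0.516
finger_force: 35.0
```

Request:
{"method": "step_arm", "body": {"motion": [{"dp": [0,0,0],"twist": [0,0,0],"hand": -0.4}]}}

```text
clock: 30.1
tool_pos: [0.4493, -0.3152, 0.0305]
eef_rot: [-0.261, 0.965, -0.001, -0.001]
contact_force: [-0.0, 1.1, 4.9]
opening: 0.513
finger_force: 35.0
```

```bash
python3 st.py -.085 .037 .17 3.056
```

```text
at [ 0.4493 -0.3152  0.0305] q [ 0.56  0.96 -0.06  1.93  0.21  0.26  2.42] open 0.513 ff 35.0 [-0.   1.1  4.9] clk 30.1
(array([-287.8,  403.9, -140.5]), array([ 1.000e-04, -2.500e-03, -9.578e-01]))
```

Request:
{"method": "step_arm", "body": {"motion": [{"dp": [0,0,-60],"twist": [0,0,0],"hand": -0.4},{"dp": [0,0,-120],"twist": [0,0,0],"hand": -0.4},{"dp": [-105,135,-141],"twist": [0,0,-0.35],"hand": -0.4},{"dp": [-105,135,-141],"twist": [0,0,-0.35],"hand": -0.4},{"dp": [-105,135,-141],"twist": [0,0,-0.35],"hand": -0.4}]}}

```text
clock: 30.72
tool_pos: [0.4721, -0.1428, 0.171]
eef_rot: [-0.426, 0.905, 0.0, -0.001]
contact_force: [0.7, -1.1, -1.4]
opening: 0.515
finger_force: 35.0
```

```bash
python3 st.py -.085 .0356 .17 3.056
```

```text
at [ 0.4721 -0.1428  0.171 ] q [ 0.3   0.67 -0.17  2.04  0.24  0.45  2.4 ] open 0.515 ff 35.0 [ 0.7 -1.1 -1.4] clk 30.725
(array([-261.4,  186.7,    0.8]), array([ 0.0013, -0.001 , -0.6052]))
```

Request:
{"method": "step_arm", "body": {"motion": [{"dp": [-245,175,0],"twist": [0,0,-0.58],"hand": -0.4},{"dp": [-245,175,0],"twist": [0,0,-0.58],"hand": -0.4},{"dp": [-245,175,0],"twist": [0,0,-0.58],"hand": -0.4},{"dp": [-245,175,0],"twist": [0,0,-0.58],"hand": -0.4},{"dp": [-245,175,0],"twist": [0,0,-0.58],"hand": -0.4}]}}

```text
clock: 31.35
tool_pos: [0.4938, 0.1576, 0.1701]
eef_rot: [-0.666, 0.746, 0.001, -0.001]
contact_force: [0.0, -0.3, -0.6]
opening: 0.515
finger_force: 35.0
```

Request:
{"method": "step_arm", "body": {"motion": [{"dp": [-18,0,40],"twist": [0,0,-0.03],"hand": -0.4},{"dp": [-18,0,40],"twist": [0,0,-0.03],"hand": -0.4},{"dp": [-18,0,40],"twist": [0,0,-0.03],"hand": -0.4},{"dp": [-18,0,40],"twist": [0,0,-0.03],"hand": -0.4},{"dp": [-18,0,40],"twist": [0,0,-0.03],"hand": -0.4}]}}

```text
clock: 31.98
tool_pos: [0.4964, 0.1717, 0.1303]
eef_rot: [-0.676, 0.737, 0.0, -0.001]
contact_force: [0.4, -0.1, -1.3]
opening: 0.517
finger_force: 35.0
```

```bash
python3 st.py -.085 .0356 .0505 3.056; python3 inhand.py
```

```text
at [0.4964 0.1717 0.1303] q [-0.29  0.77 -0.22  1.97  0.36  0.44  2.28] open 0.517 ff 35.0 [ 0.4 -0.1 -1.3] clk 31.975
(array([-5.8,  2. , 79.8]), array([ 0.0018, -0.0013, -0.    ]))
4834 [[-21.4 -20.   -5.7]
 [-20.3 -19.1  -4.5]
 [ 10.    0.   10.3]
 [ 21.4  19.   30.2]
 [ 21.9  20.   32.8]]
```

Request:
{"method": "step_arm", "body": {"motion": [{"dp": [-5.5,1,25],"twist": [0,0,0],"hand": -0.4},{"dp": [-5.5,1,40],"twist": [0,0,0],"hand": -0.4},{"dp": [-5.5,1,40],"twist": [0,0,0],"hand": -0.4},{"dp": [-5.5,1,40],"twist": [0,0,0],"hand": -0.4}]}}

```text
clock: 32.52
tool_pos: [0.4954, 0.1781, 0.0896]
eef_rot: [-0.677, 0.736, 0.001, -0.002]
contact_force: [0.4, -0.1, -1.3]
opening: 0.509
finger_force: 35.0
```

```bash
python3 st.py -.085 .0356 .0505 3.056
```

```text
at [0.4954 0.1781 0.0896] q [-0.33  0.84 -0.17  1.98  0.39  0.35  2.25] open 0.509 ff 35.0 [ 0.4 -0.1 -1.3] clk 32.525
(array([ 0.5,  0.4, 39.1]), array([ 0.0029, -0.0015,  0.0017]))
```

Request:
{"method": "step_arm", "body": {"motion": [{"dp": [0.5,0,8],"twist": [0,0,0],"hand": -0.4},{"dp": [0.5,0,16],"twist": [0,0,0],"hand": -0.4},{"dp": [0.5,0,24],"twist": [0,0,0],"hand": -0.4},{"dp": [0.5,0,33],"twist": [0,0,0],"hand": -0.4},{"dp": [0.5,0,39],"twist": [0,0,0],"hand": -0.4}]}}

```text
clock: 33.15
tool_pos: [0.4946, 0.1777, 0.05]
eef_rot: [-0.677, 0.736, 0.001, -0.002]
contact_force: [-7.6, -1.6, 52.2]
opening: 0.518
finger_force: 35.0
```

Request:
{"method": "step_arm", "body": {"motion": [{"dp": [0,0,0],"twist": [0,0,0],"hand": -0.4}]}}

```text
clock: 33.28
tool_pos: [0.4946, 0.1777, 0.0504]
eef_rot: [-0.677, 0.736, 0.001, -0.002]
contact_force: [-1.9, -0.7, 2.6]
opening: 0.517
finger_force: 35.0
```

```bash
python3 st.py -.085 .0356 .0505 3.056
```

```text
at [0.4946 0.1777 0.0504] q [-0.35  0.91 -0.13  1.99  0.41  0.26  2.23] open 0.517 ff 35.0 [-1.9 -0.7  2.6] clk 33.275
(array([ 0.1, -0.2, -0.1]), array([ 0.0036, -0.0019,  0.0024]))
```

Request:
{"method": "step_arm", "body": {"motion": [{"dp": [0,0,0],"twist": [0,0,0],"hand": 0.35},{"dp": [0,0,0],"twist": [0,0,0],"hand": 0.35},{"dp": [0,0,-10],"twist": [0,0,0],"hand": 0.35},{"dp": [0,0,-70],"twist": [0,0,0],"hand": 0.35},{"dp": [0,0,-130],"twist": [0,0,0],"hand": 0.35}]}}

```text
clock: 33.9
tool_pos: [0.495, 0.1776, 0.1819]
eef_rot: [-0.677, 0.736, 0.001, -0.002]
contact_force: [1.3, 0.7, 0.1]
opening: 0.675
finger_force: 0.0
```

Request:
{"method": "step_arm", "body": {"motion": [{"dp": [0,-50,-80],"twist": [0,0,0],"hand": -1},{"dp": [0,-50,-80],"twist": [0,0,0],"hand": -1},{"dp": [0,-50,-80],"twist": [0,0,0],"hand": -1},{"dp": [0,-50,-80],"twist": [0,0,0],"hand": -1},{"dp": [0,-50,-80],"twist": [0,0,0],"hand": -1}]}}

```text
clock: 34.52
tool_pos: [0.5438, 0.1736, 0.2587]
eef_rot: [-0.677, 0.736, 0.001, -0.003]
contact_force: [-0.6, 0.7, 0.1]
opening: 0.13
finger_force: 0.0
```

```bash
python3 st.py -.04 .2 .26 3.056; python3 - <<'E'
from h import *
d=snap("wrist","w6.png");W=cloud(d)
for x in(-.085,0,.085):
  for y,h in((.037,.056),(-.038,.048)):
    p=cw(x,y); f=ringfit(W,p,h,.03); m=(np.hypot(W[...,0]-p[0],W[...,1]-p[1])<.026)&(W[...,2]>.04)&(W[...,2]<.09)
    print(x,y,f and ((f[1][:2]-p)*1e3).round(1),np.percentile(W[m][:,2],98).round(4))
E
```

```text
at [0.5438 0.1736 0.2587] q [-0.19  0.63 -0.34  1.72  0.27  0.84  2.41] open 0.13 ff 0.0 [-0.6  0.7  0.1] clk 34.525
(array([-164.1,    3.7,   -1.8]), array([ 0.0066, -0.0031,  0.0031]))
-0.085 0.037 [ 0.  -0.5] 0.0556
-0.085 -0.038 [-0.9 -2.2] 0.0479
0 0.037 [-0.8  0.3] 0.0555
0 -0.038 [-1.  1.] 0.0481
0.085 0.037 [-1.8  0.6] 0.0554
0.085 -0.038 [-2.6  1.5] 0.0479
```

View pics/w6.png

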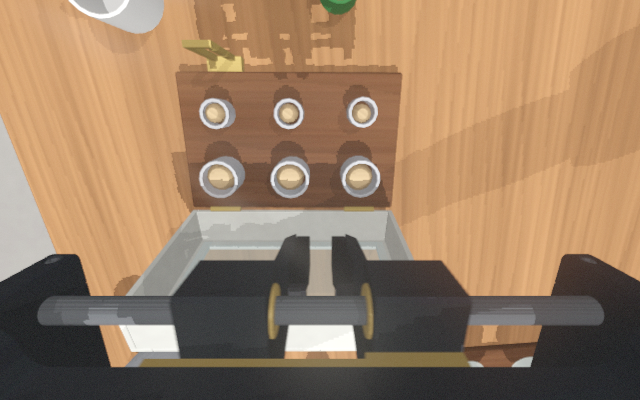

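All six rings are fully down: thick row at (220,178), (290,178), (360,178), thin row at (216,113), (288,113), (362,112). Next I'll go over and behind the lid.

Request:
{"method": "step_arm", "body": {"motion": [{"dp": [-174,4,0],"twist": [0,0,0],"hand": -1},{"dp": [-174,4,0],"twist": [0,0,0],"hand": -1},{"dp": [-174,4,0],"twist": [0,0,0],"hand": -1},{"dp": [-174,4,0],"twist": [0,0,0],"hand": -1},{"dp": [-174,4,0],"twist": [0,0,0],"hand": -1}]}}

```text
clock: 35.2
tool_pos: [0.5556, 0.3465, 0.2588]
eef_rot: [-0.677, 0.736, 0.0, -0.003]
contact_force: [-0.4, -0.4, 0.2]
opening: 0.004
finger_force: 0.0
```

Request:
{"method": "step_arm", "body": {"motion": [{"dp": [0,0,0],"twist": [0,0,0],"hand": -1},{"dp": [0,0,35],"twist": [0,0,0],"hand": -1},{"dp": [0,0,75],"twist": [0,0,0],"hand": -1},{"dp": [0,0,75],"twist": [0,0,0],"hand": -1}]}}

```text
clock: 35.7
tool_pos: [0.5545, 0.3444, 0.1822]
eef_rot: [-0.676, 0.737, 0.001, -0.005]
contact_force: [-0.1, 0.0, 0.0]
opening: 0.009
finger_force: 0.0
```

```bash
python3 st.py -.04 .168 .184 3.056; python3 - <<'E'
from h import *
d=snap("scene","s7.png"); s=r.get_state(); print(wc(s["tool_pos"]).round(4))
E
```

```text
at [0.5545 0.3444 0.1822] q [-0.47  0.83 -0.29  1.53  0.29  0.83  2.18] open 0.009 ff 0.0 [-0.1  0.   0. ] clk 35.7
(array([38.9,  0.3, -1.5]), array([ 0.008 , -0.0069,  0.0004]))
[-0.0387  0.2085]
```

View pics/s7.png

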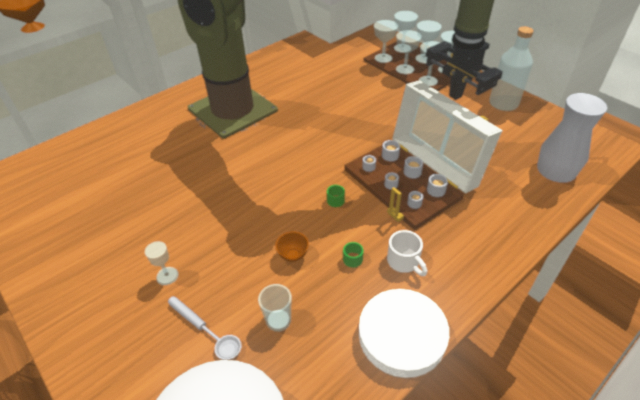

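Request:
{"method": "step_arm", "body": {"motion": [{"dp": [22,0,-2],"twist": [0,0,0],"hand": -1},{"dp": [40,0,-2],"twist": [0,0,0],"hand": -1},{"dp": [55,0,-8],"twist": [0,0,0],"hand": -1},{"dp": [70,0,-13],"twist": [0,0,0],"hand": -1},{"dp": [70,0,-13],"twist": [0,0,0],"hand": -1}]}}

```text
clock: 36.38
tool_pos: [0.5515, 0.2777, 0.2004]
eef_rot: [-0.676, 0.737, 0.0, 0.001]
contact_force: [-0.0, 1.4, 1.1]
opening: 0.006
finger_force: 0.7
```

```bash
cat > lid.py <<'E'
from h import *
s=r.get_state(); print(wc(s["tool_pos"]).round(4),s["tool_pos"][2].round(4),s["contact_force"].round(1),s["clock"])
d=snap("scene");V=cloud(d)
q=(V[...,:2]-TC)@RM; m=(q[...,0]>.05)&(q[...,0]<.13)&(V[...,2]>.06)&(q[...,1]>-.12)&(q[...,1]<.25)&(d["pixels"].min(-1)>150)
# angle of lid side wall/face from near-white points
Y=q[...,1][m];Z=V[...,2][m]; rr=np.hypot(Y-.085,Z-.02); k=rr>np.percentile(rr,97); print(m.sum(),"far pts",Y[k].mean().round(3),Z[k].mean().round(3),rr.max().round(3),"a=",(np.arctan2(Z[k]-.02,-(Y[k]-.085)).mean()-np.arctan2(.055,.17)).round(3))
E
python3 lid.py
```

```text
[-0.0371  0.1402] 0.2004 [-0.   1.4  1.1] 36.375
558 far pts 0.126 0.195 0.181 a= 1.486
```

Request:
{"method": "step_arm", "body": {"motion": [{"dp": [18,0,-4],"twist": [0,0,0],"hand": -1},{"dp": [36,0,-6],"twist": [0,0,0],"hand": -1},{"dp": [54,0,-6],"twist": [0,0,0],"hand": -1},{"dp": [72,0,-4],"twist": [0,0,0],"hand": -1},{"dp": [80,0,-3],"twist": [0,0,0],"hand": -1}]}}

```text
clock: 37.05
tool_pos: [0.5433, 0.1956, 0.2008]
eef_rot: [-0.676, 0.737, 0.0, -0.002]
contact_force: [1.4, 3.3, 1.8]
opening: 0.006
finger_force: 1.5
```

```bash
python3 lid.py
```

```text
[-0.0381  0.0577] 0.2008 [1.4 3.3 1.8] 37.05
756 far pts 0.036 0.192 0.181 a= 0.98
```

Request:
{"method": "step_arm", "body": {"motion": [{"dp": [18,0,7],"twist": [0,0,0],"hand": -1},{"dp": [36,0,16],"twist": [0,0,0],"hand": -1},{"dp": [53,0,26],"twist": [0,0,0],"hand": -1},{"dp": [69,0,38],"twist": [0,0,0],"hand": -1},{"dp": [69,0,38],"twist": [0,0,0],"hand": -1}]}}

```text
clock: 37.72
tool_pos: [0.5358, 0.1264, 0.1614]
eef_rot: [-0.676, 0.737, 0.001, -0.004]
contact_force: [-0.4, 0.4, -0.6]
opening: 0.003
finger_force: 0.0
```

```bash
python3 lid.py
```

```text
[-0.0397 -0.0119] 0.1614 [-0.4  0.4 -0.6] 37.725
1305 far pts -0.041 0.145 0.18 a= 0.466
```

Request:
{"method": "step_arm", "body": {"motion": [{"dp": [10,0,11],"twist": [0,0,0],"hand": -1},{"dp": [19,0,20],"twist": [0,0,0],"hand": -1},{"dp": [26,0,30],"twist": [0,0,0],"hand": -1},{"dp": [32,0,40],"twist": [0,0,0],"hand": -1},{"dp": [38,0,50],"twist": [0,0,0],"hand": -1}]}}

```text
clock: 38.4
tool_pos: [0.534, 0.0907, 0.1125]
eef_rot: [-0.677, 0.736, 0.001, -0.002]
contact_force: [0.9, 0.5, 1.0]
opening: 0.007
finger_force: 0.4
```

```bash
python3 lid.py
```

```text
[-0.0385 -0.0475] 0.1125 [0.9 0.5 1. ] 38.4
1378 far pts -0.076 0.092 0.181 a= 0.106
```

Request:
{"method": "step_arm", "body": {"motion": [{"dp": [3,0,6],"twist": [0,0,0],"hand": -1},{"dp": [6,0,12],"twist": [0,0,0],"hand": -1},{"dp": [7,0,15],"twist": [0,0,0],"hand": -1},{"dp": [7,0,17],"twist": [0,0,0],"hand": -1},{"dp": [7,0,17],"twist": [0,0,0],"hand": -1}]}}

```text
clock: 39.08
tool_pos: [0.5333, 0.0839, 0.0974]
eef_rot: [-0.677, 0.736, 0.0, -0.002]
contact_force: [-2.1, -1.3, 11.3]
opening: 0.005
finger_force: 5.8
```

```bash
python3 lid.py
```

```text
[-0.0386 -0.0544] 0.0974 [-2.1 -1.3 11.3] 39.075
1499 far pts -0.081 0.074 0.178 a= 0.004
```

Request:
{"method": "step_arm", "body": {"motion": [{"dp": [0,0,-40],"twist": [0,0,0],"hand": -1},{"dp": [-30,-30,-45],"twist": [0,0,0],"hand": -1},{"dp": [-30,-113.5,-45],"twist": [0,0,0],"hand": -1},{"dp": [-30,-113.5,-45],"twist": [0,0,0],"hand": -1},{"dp": [-30,-113.5,-45],"twist": [0,0,0],"hand": -1}]}}

```text
clock: 39.75
tool_pos: [0.6503, 0.1042, 0.1405]
eef_rot: [-0.676, 0.737, 0.0, -0.001]
contact_force: [-0.2, -0.6, -0.4]
opening: 0.002
finger_force: 0.0
```

```bash
python3 lid.py; python3 st.py .075 -.026 .105 3.056; python3 - <<'E'
from h import *
d=snap("wrist","w8.png"); W=cloud(d); q=(W[...,:2]-TC)@RM
m=(abs(q[...,0]-.075)<.02)&(q[...,1]>-.09)&(q[...,1]<-.035)&(W[...,2]>.09)&(W[...,2]<.112)
print(m.sum(),q[m].mean(0).round(4),np.percentile(W[m][:,2],[50,98]).round(3))
print(find("wrist",d,"bolt_knob"))
E
```

```text
[ 0.0762 -0.0241] 0.1405 [-0.2 -0.6 -0.4] 39.75
1293 far pts -0.075 0.092 0.22 a= 0.105
at [0.6486 0.1047 0.1404] q [-0.06  0.89 -0.32  1.55  0.36  0.77  2.52] open 0.006 ff 0.0 [-0.1  0.1  0.3] clk 39.8
(array([ 2.1, -0.7, 35.4]), array([ 0.0043, -0.0015,  0.0017]))
375 [ 0.0758 -0.0571] [0.103 0.105]
[(0.98, array([0.6427, 0.0692, 0.0851]))]
```

View pics/w8.png

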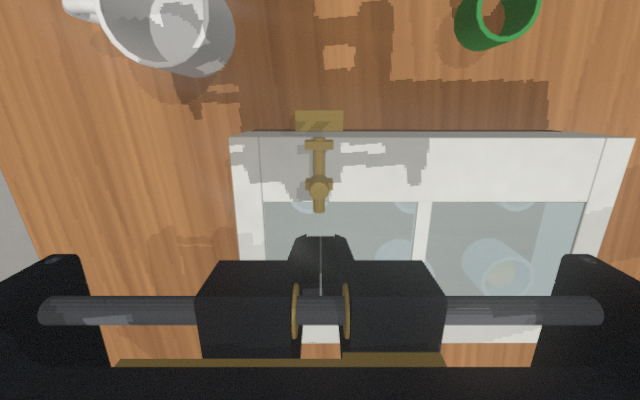

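Wrist view: the lid is shut, the knob is at (318,185), and its z of 0.105 agrees with that. The closed fingers are lined up behind the knob. I'll lower and push.

Request:
{"method": "step_arm", "body": {"motion": [{"dp": [1,0,20],"twist": [0,0,0],"hand": -1},{"dp": [1,0,34],"twist": [0,0,0],"hand": -1},{"dp": [12,0,34],"twist": [0,0,0],"hand": -1},{"dp": [20,0,34],"twist": [0,0,0],"hand": -1},{"dp": [26,0,34],"twist": [0,0,0],"hand": -1}]}}

```text
clock: 40.52
tool_pos: [0.6472, 0.0777, 0.1074]
eef_rot: [-0.677, 0.736, 0.0, -0.001]
contact_force: [-0.2, 0.8, 1.1]
opening: 0.002
finger_force: 0.3
```

Request:
{"method": "step_arm", "body": {"motion": [{"dp": [5,0,0],"twist": [0,0,0],"hand": -1},{"dp": [9,0,0],"twist": [0,0,0],"hand": -1},{"dp": [12,0,0],"twist": [0,0,0],"hand": -1},{"dp": [12,0,0],"twist": [0,0,0],"hand": -1}]}}

```text
clock: 41.02
tool_pos: [0.6464, 0.0666, 0.1073]
eef_rot: [-0.677, 0.736, 0.0, -0.001]
contact_force: [0.2, 0.4, 3.1]
opening: 0.006
finger_force: 1.4
```

```bash
python3 st.py .075 -.067 .105 3.056; cat > knob.py <<'E'
from h import *
s=r.get_state();print(wc(s["tool_pos"]))
d=snap("wrist","w9.png"); W=cloud(d); q=(W[...,:2]-TC)@RM
m=(abs(q[...,0]-.075)<.02)&(q[...,1]>-.11)&(q[...,1]<-.035)&(W[...,2]>.099)&(W[...,2]<.112)
print(m.sum(),np.median(q[m],0).round(4))
E
python3 knob.py
```

```text
at [0.6464 0.0666 0.1073] q [-0.01  0.93 -0.31  1.59  0.4   0.69  2.54] open 0.006 ff 1.4 [0.2 0.4 3.1] clk 41.025
(array([5. , 0.6, 2.4]), array([ 0.0021, -0.0014,  0.0018]))
[ 0.07554652 -0.0619571 ]
1347 [ 0.076  -0.0728]
```

Request:
{"method": "step_arm", "body": {"motion": [{"dp": [3,0,0],"twist": [0,0,0],"hand": -1},{"dp": [5,0,0],"twist": [0,0,0],"hand": -1},{"dp": [7,0,0],"twist": [0,0,0],"hand": -1},{"dp": [7,0,0],"twist": [0,0,0],"hand": -1}]}}

```text
clock: 41.58
tool_pos: [0.6458, 0.0624, 0.1073]
eef_rot: [-0.677, 0.736, 0.002, 0.0]
contact_force: [0.8, 5.6, 3.2]
opening: 0.007
finger_force: 3.6
```

```bash
python3 st.py .075 -.067 .105 3.056; python3 knob.py
```

```text
at [0.6458 0.0624 0.1073] q [ 0.    0.93 -0.32  1.59  0.4   0.69  2.55] open 0.007 ff 3.6 [0.8 5.6 3.2] clk 41.575
(array([0.8, 0.3, 2.3]), array([0.002 , 0.0025, 0.0035]))
[ 0.07531414 -0.06616874]
1314 [ 0.0758 -0.077 ]
```

Request:
{"method": "step_arm", "body": {"motion": [{"dp": [4,0,0],"twist": [0,0,0],"hand": -1},{"dp": [4,0,0],"twist": [0,0,0],"hand": -1},{"dp": [4,0,0],"twist": [0,0,0],"hand": -1}]}}

```text
clock: 42.0
tool_pos: [0.6458, 0.0621, 0.1075]
eef_rot: [-0.678, 0.735, 0.003, 0.002]
contact_force: [1.8, 9.7, 2.1]
opening: 0.009
finger_force: 6.3
```

Request:
{"method": "step_arm", "body": {"motion": [{"dp": [-25,0,0],"twist": [0,0,0],"hand": -1},{"dp": [-35,0,-40],"twist": [0,0,0],"hand": -1},{"dp": [-35,0,-60],"twist": [0,0,0],"hand": -1},{"dp": [-35,0,-60],"twist": [0,0,0],"hand": -1}]}}

```text
clock: 42.5
tool_pos: [0.6484, 0.0899, 0.1676]
eef_rot: [-0.677, 0.736, -0.0, -0.002]
contact_force: [0.2, 0.1, 0.0]
opening: -0.0
finger_force: 0.0
```

```bash
python3 - <<'E'
from h import *
s=r.get_state();print(wc(s["tool_pos"]),s["contact_force"])
d=snap("wrist","w10.png"); W=cloud(d); q=(W[...,:2]-TC)@RM
m=(abs(q[...,0]-.075)<.02)&(q[...,1]>-.096)&(q[...,1]<-.035)&(W[...,2]>.098)&(W[...,2]<.112)
print(m.sum(),q[m].mean(0).round(4),np.percentile(W[m][:,2],98))
E
```

```text
[ 0.07560927 -0.03857182] [0.16600149 0.12918317 0.04852319]
237 [ 0.0758 -0.0651] 0.10469644002098001
```

View pics/w10.png

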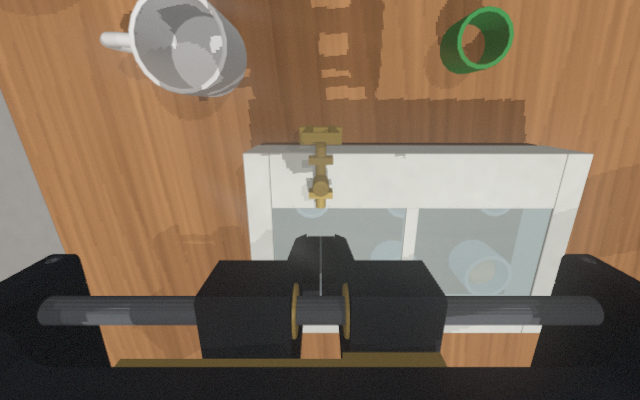

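```bash
python3 - <<'E'
from h import *
def ana(d):
    W=cloud(d); q=(W[...,:2]-TC)@RM
    for lo,hi in((.078,.086),(.086,.094),(.094,.100),(.100,.108)):
        m=(abs(q[...,0]-.075)<.022)&(q[...,1]>-.11)&(q[...,1]<-.045)&(W[...,2]>lo)&(W[...,2]<hi)
        if m.sum(): print(lo,m.sum(),"y",np.percentile(q[m][:,1],[2,25,50,75,98]).round(4),"x",np.percentile(q[m][:,0],[2,98]).round(4))
ana(snap("wrist")); print("scene"); ana(snap("scene","s8.png")); print("top"); ana(snap("top"))
i=cv2.imread("pics/w10.png")[110:230,230:410]; j=cv2.imread("pics/w9.png")[110:230,230:410]
cv2.imwrite("pics/c2.png",np.vstack([cv2.resize(k,None,fx=2.4,fy=2.4,interpolation=3) for k in (i,j)]))
E
```

```text
0.078 494 y [-0.1014 -0.0865 -0.0768 -0.0589 -0.0456] x [0.0671 0.0842]
0.086 278 y [-0.1015 -0.0814 -0.0787 -0.0561 -0.0527] x [0.0668 0.0847]
0.094 381 y [-0.1013 -0.0999 -0.0985 -0.0966 -0.0683] x [0.0631 0.0885]
0.1 227 y [-0.0695 -0.0673 -0.0647 -0.0623 -0.0595] x [0.0703 0.0813]
scene
0.078 57 y [-0.1003 -0.0953 -0.0806 -0.066  -0.0522] x [0.0649 0.0889]
0.086 63 y [-0.101  -0.0975 -0.0796 -0.0665 -0.0503] x [0.0628 0.0886]
0.094 37 y [-0.1007 -0.0983 -0.0955 -0.0932 -0.0615] x [0.0637 0.087 ]
0.1 23 y [-0.0691 -0.0657 -0.0621 -0.0601 -0.0565] x [0.0713 0.0817]
top
0.078 59 y [-0.0994 -0.0851 -0.073  -0.0546 -0.0463] x [0.0594 0.0844]
0.086 35 y [-0.1021 -0.0837 -0.0808 -0.0639 -0.0535] x [0.0635 0.0873]
0.094 35 y [-0.1023 -0.1001 -0.0987 -0.0971 -0.0642] x [0.0639 0.0894]
0.1 17 y [-0.0692 -0.0674 -0.0655 -0.0624 -0.0606] x [0.0706 0.0807]
```

View pics/c2.png

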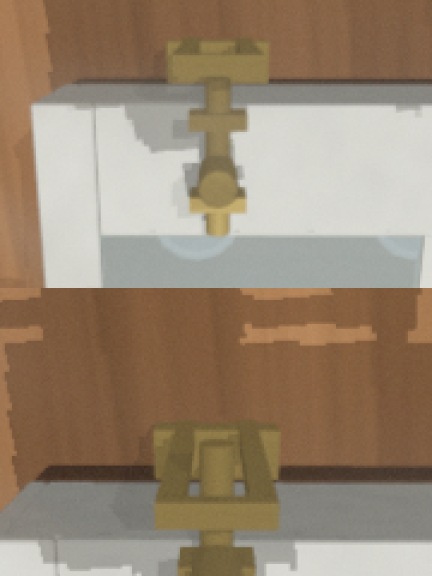

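The crops show the bolt reached the keeper, then the knob wedged against the closed fingers and came back with them (knob now at y ≈ -0.065). I'll pinch it from above instead, push it home, open and lift straight up.

Request:
{"method": "step_arm", "body": {"motion": [{"dp": [26,0,0],"twist": [0,0,0],"hand": -0.4},{"dp": [26,0,0],"twist": [0,0,0],"hand": -0.4},{"dp": [26,0,25],"twist": [0,0,0],"hand": -0.4},{"dp": [26,0,50],"twist": [0,0,0],"hand": -0.4},{"dp": [26,0,50],"twist": [0,0,0],"hand": -0.4}], "force": 8}}

```text
clock: 43.32
tool_pos: [0.644, 0.0656, 0.1147]
eef_rot: [-0.677, 0.736, 0.002, -0.003]
contact_force: [0.1, 0.7, -0.1]
opening: 0.302
finger_force: 0.0
```

Request:
{"method": "step_arm", "body": {"motion": [{"dp": [0,0,0],"twist": [0,0,0],"hand": -0.9},{"dp": [0,0,0],"twist": [0,0,0],"hand": -0.9},{"dp": [0,0,0],"twist": [0,0,0],"hand": -0.9}]}}

```text
clock: 43.7
tool_pos: [0.6465, 0.0654, 0.1179]
eef_rot: [-0.677, 0.736, 0.0, -0.001]
contact_force: [-0.6, 1.1, 1.3]
opening: 0.126
finger_force: 8.0
```

```bash
python3 st.py .075 -.083 .117 3.056; python3 -c "
from h import *
print(wc(r.get_state()['tool_pos']))"
```

```text
at [0.6465 0.0654 0.1179] q [ 0.    0.91 -0.33  1.59  0.4   0.71  2.54] open 0.126 ff 8.0 [-0.6  1.1  1.3] clk 43.7
(array([19.9,  0.8,  1. ]), array([ 0.0013, -0.0003,  0.0021]))
[ 0.07576824 -0.0631444 ]
```

Request:
{"method": "step_arm", "body": {"motion": [{"dp": [6,0,0],"twist": [0,0,0],"hand": -0.9},{"dp": [12,0,0],"twist": [0,0,0],"hand": -0.9},{"dp": [17,0,0],"twist": [0,0,0],"hand": -0.9},{"dp": [21,0,0],"twist": [0,0,0],"hand": -0.9},{"dp": [21,0,0],"twist": [0,0,0],"hand": -0.9}]}}

```text
clock: 44.32
tool_pos: [0.6449, 0.0478, 0.1179]
eef_rot: [-0.678, 0.735, 0.002, 0.002]
contact_force: [0.2, 7.2, 3.9]
opening: 0.128
finger_force: 8.0
```

```bash
python3 st.py .075 -.083 .117 3.056; python3 -c "
from h import *
print(wc(r.get_state()['tool_pos']))"
```

```text
at [0.6449 0.0478 0.1179] q [ 0.04  0.91 -0.34  1.6   0.41  0.7   2.56] open 0.128 ff 8.0 [0.2 7.2 3.9] clk 44.325
(array([2.1, 0.7, 0.9]), array([0.0007, 0.0053, 0.0037]))
[ 0.07573455 -0.08085888]
```

Request:
{"method": "step_arm", "body": {"motion": [{"dp": [-2,0,0],"twist": [0,0,0],"hand": -0.4},{"dp": [-2,0,0],"twist": [0,0,0],"hand": -0.4},{"dp": [-2,0,-15],"twist": [0,0,0],"hand": -0.4},{"dp": [-2,0,-60],"twist": [0,0,0],"hand": -0.4},{"dp": [-25,0,-90],"twist": [0,0,0],"hand": -0.4}]}}

```text
clock: 44.95
tool_pos: [0.6472, 0.0657, 0.2094]
eef_rot: [-0.675, 0.738, -0.001, -0.002]
contact_force: [1.0, 0.5, 0.1]
opening: 0.3
finger_force: 0.0
```

Request:
{"method": "step_arm", "body": {"motion": [{"dp": [-30,0,-20],"twist": [0,0,0],"hand": -0.4},{"dp": [-30,0,-20],"twist": [0,0,0],"hand": -0.4},{"dp": [-30,0,-20],"twist": [0,0,0],"hand": -0.4}]}}

```text
clock: 45.32
tool_pos: [0.6486, 0.097, 0.2265]
eef_rot: [-0.677, 0.736, 0.0, -0.003]
contact_force: [-0.9, -0.2, -0.5]
opening: 0.296
finger_force: 0.0
```

```bash
python3 st.py .075 -.083 .117 3.056; python3 - <<'E'
from h import *
d=snap("wrist","w12.png")
W=cloud(d); q=(W[...,:2]-TC)@RM
m=(abs(q[...,0]-.075)<.022)&(q[...,1]>-.11)&(q[...,1]<-.045)&(W[...,2]>.100)&(W[...,2]<.108)
print(m.sum(),"knob y",np.percentile(q[m][:,1],[2,50,98]).round(4),np.percentile(W[m][:,2],95))
for x in(-.1,.1):
    m=(abs(q[...,0]-x)<.02)&(abs(q[...,1]+.068)<.01)&(abs(W[...,2]-.075)<.02);print("face z",np.median(W[m][:,2]))
E
```

```text
at [0.6486 0.097  0.2265] q [-0.01  0.79 -0.4   1.49  0.35  0.94  2.54] open 0.296 ff 0.0 [-0.9 -0.2 -0.5] clk 45.325
(array([ 51.1,  -0.2, 109.7]), array([ 0.0039, -0.0036,  0.001 ]))
149 knob y [-0.0869 -0.0818 -0.0766] 0.10443515849919364
face z 0.07357431114478274
face z 0.07359691822956393
```

View pics/w12.png

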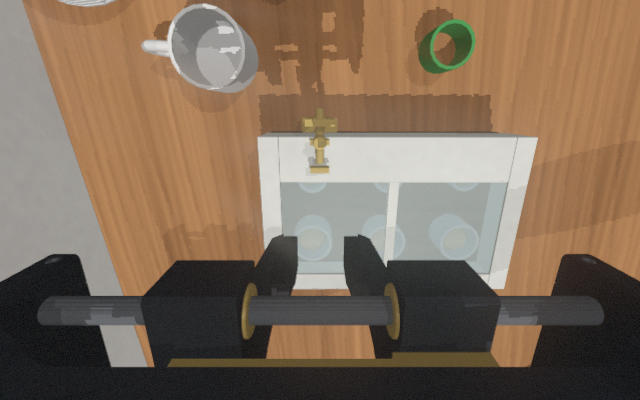

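The knob at (320,142) is now next to the keeper at y = -0.082 (about 26 mm of travel), the lid lies flat, and the arm is clear.

```bash
python3 -c "
from plant import r
print(r.finish_job())"
```

```text
the job is handed in; nothing more can be done
None
```

The job is handed in: all six rings are fully down on pegs of their size, the lid is shut, and the bolt is home by my measurement (about 26 mm of travel, after a first push that the fingers dragged back); the hand-in call gave no verdict.

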